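# Put the pastry mould away and click its case shut

## Task

Put the rectangular wooden pastry mould away: lift it out of the rack where it stands on edge, set it on the free counter, tip it over so that it lies flat and let go of it; then take it again across its width and lay it flat in the open white case, lengthwise along the case. Swing the lid over and press its front edge down until the catch clicks. Leave the rack's half-round mould, the bowl, the tart tin and the ring cutter as they are.

Things in the scene. Friction and masses are not known exactly. Their poses are not given: they have to be found in the camera images.
- mould_center (a point): Centre of the loose wooden mould: a slab 150 mm (x) by 28 mm thick (y) by 60 mm wide (z), about 0.18 kg, carved circles on both faces. Starts on its long edge, z up, in either slot of the rack, this point 42 mm above the counter; 14 mm up when flat on the counter. Set free on edge, it tips over once its top is pushed 25 mm sideways. Either face may end up.
- round_center (a point): Centre of the loose half-round wooden mould (104 mm long in x, 28 mm thick in y, 95 mm tall, rounded top), standing in the rack's other slot; stays there. This point is 45 mm above its underside.
- rack: Fixed steel rack, base 150 (x) by 190 (y) by 12 mm; origin under its centre. Two slots along x at y = -42 and +42 mm, each between four posts at x = +-50 mm (12 mm long in x), 32 mm apart across the slot, tops 46 mm above the counter. The middle of a mould is free on both sides between the posts; the other mould's face is 56 mm away.
- case_floor (a point): Centre of the inner floor of the fixed white plastic case, 10 mm above the counter. Case axes: x from its front (catch) to its hinge, y along its length, z up. Inside 96 (x) by 170 (y) mm, walls 5 mm thick, rim 22 mm above the counter: the mould lying flat in it stands 16 mm above the rim. The counter between case and rack, straight ahead of the robot, is free.
- lid_hinge (a point): Point on the hinge axis (which runs along the case's y), midway along it, 54 mm from the case's centre in the case's +x, 22 mm above the counter; fixed; same axes as the case.
- lid_front (a point): The place to press: on the lid's outer top face, centred, 9 mm from its front edge. Moves with the lid; when shut it is 98 mm from the hinge axis towards the case's front (-x) and 24 mm above that axis. Lid: a shell 180 mm long, 107 mm from hinge to front edge, 24 mm high, open below; a 50 mm wide lip sticks out 14 mm in front, with a hook reaching 14 mm below the rim.
- lid (a joint): Lid angle, rad: 0 = shut and caught, 1.57 = upright; starts open at 1.8 to 2.0 (limit 2.3), leaning away from the case. The stiff hinge holds it wherever left (1.5 N at the edge moves it). Coming down it meets the spring catch at about 0.1 and stops; some 15 N on its front edge takes it past the catch with a click to 0, where it stays, on a rigid stop.
- bowl: Loose white bowl, rim radius 68 mm, 65 mm high, origin at the centre of its underside; leave alone.
- tart_tin: Loose dark tart tin turned upside down, 150 mm across, 25 mm high, origin at the centre of its underside; leave alone.
- cutter: Loose steel ring cutter, 84 mm across, 45 mm high, origin at the centre of its underside; leave alone.
Things that resemble listed ones, but are neither listed nor needed, are in the scene too. Of the things like the part that bears mould_center, leave any that is red; of the rest the smaller one is meant.

How it is judged:
On the way, in this order (a step that is already met when the one before it is completed fails the run):
1. the mould lies flat on the counter, let go of (angle between the y axis of mould_center and the z axis of case_floor, either way round below 0.12 rad and height (world z) of mould_center below 0.019 m and contact force between the fingers and mould below 0.3 N), for 0.2 s.
2. the mould lies flat inside the case, let go of, the lid still open (angle between the y axis of mould_center and the z axis of case_floor, either way round below 0.12 rad and angle between the x axis of mould_center and the y axis of case_floor, either way round below 0.35 rad and x of mould_center in the frame of case_floor between -0.025 and 0.025 m and y of mould_center in the frame of case_floor between -0.018 and 0.018 m and z of mould_center in the frame of case_floor between 0.01 and 0.019 m and contact force between the fingers and mould below 0.3 N and value of joint lid above 0.3 rad), for 0.2 s.
At the end, for the whole second after the job is handed in: The mould lies flat (0.12 rad) on the case floor, along the case (0.35 rad); the lid is shut past its catch (under 0.04 rad) and stays so; the half-round mould stands in the rack (0.2 rad), and it, the bowl, tart tin and ring cutter are within 25 mm of their starts (angle between the y axis of mould_center and the z axis of case_floor, either way round below 0.12 rad and angle between the x axis of mould_center and the y axis of case_floor, either way round below 0.35 rad and x of mould_center in the frame of case_floor between -0.025 and 0.025 m and y of mould_center in the frame of case_floor between -0.018 and 0.018 m and z of mould_center in the frame of case_floor between 0.01 and 0.019 m and value of joint lid below 0.04 rad and distance of each of round_center, bowl, tart_tin, cutter from where it was at the start of the episode below 0.025 m and angle between round_center's own z axis and vertical below 0.2 rad); the robot touches nothing.
It fails at once if a bystander is knocked away by more than 40 mm (distance of any of round_center, bowl, tart_tin, cutter from where it was at the start of the episode above 0.04 m).
It also fails if it takes over 72 s, if anything falls off the work surface, if the arm or the gripper's body presses on something with over 40 N, if the wrist force passes 120 N, or if a joint passes its speed limit or range.

## Robot

A 6-joint arm with a two-finger parallel gripper is mounted at the origin on the work surface. World frame = base frame: x ahead of the robot, y to its left, z up, the work surface at z = 0. Lengths are in m, angles in rad, forces in N, time in s.
With the tool pointing down it reaches from about 0.35 to 0.875 m from the base axis. Payload 4.2 kg.
Tool frame: the origin (TCP) lies on the centre line of the jaws, within the pads' length; the fingertips stand 11 mm ahead of it and the grasp point (between the pads) lies 8 mm behind it; z points along the fingers, y is the direction in which the jaws open and shut (so a half turn about z gives the same grasp; the last joint's range is limited). The gripper opens to 87 mm and grips with 3 to 60 N. Pads are 19 mm wide; open, the fingers measure 117 mm over their backs; the gripper's body (75 mm by 190 mm) begins 51 mm behind the grasp point.
Start: joints at [-1.042, 0.385, 0.008, 0, -1.194, -0.259], TCP at [0.167, -0.602, 0.234] pointing down, gripper open.
Joint ranges: [-3.14, 3.14], [-1.21, 2.06], [-1.07, 1.41], [-3.16, 2.05], [-2.99, -0.16], [-3.1, 3.1]. Speed limits (rad/s): [2.79, 2.79, 3.14, 3.14, 3.14, 3.14].

## Interface

Orientations are given as a unit quaternion [w, x, y, z].
In Python, from workcell import arm, cams, ticket gives the robot as it stands. The module is installed in compiled form; this text tells all that it offers.
- The arm moves only by the tool step_arm, never from a script. Its argument "commands" is a list of rows, each a list of 5 numbers: the opening, from 0 (shut) to 1 (fully open), then the shift along the tool's x, y, z in mm, then the turn about the tool's z in rad. A call has 1 to 5 rows; each row shifts and turns the commanded pose from where the row before left it, along the tool's axes as they then stand; what a row does not reach is not made up. A row lasts 1/10 s, in which the tool goes at most 50 mm and 8.59 degrees, less where a joint would pass 70% of its speed; a pose out of reach is approached as far as the arm can. A call is refused whole if a number of a shift passes 50 or a number of a turn 0.15, either way. A call with a gripper value outside its range is refused whole. The fingers move at their own pace and stop on an object; "force" is the grip in N (left out, the last holds). Time passes only in rows, so rows that do not move let the fingers close. It gives the time, the measured TCP pose, the force and the opening at its end, in the units of the state.
- arm.sense(): the state, without advancing time (a new reading comes with each control period).
- cams.camera(name): name is "side" or "top"; returns the picture (480x640x3 uint8, blue, green, red); there is no depth.
- cams.camera_model(name): a dict with "K" (3x3 intrinsics, pixels), "T" (4x4, takes a point from camera to world coordinates). Camera axes: x right, y down, z forward; pixel columns grow to the right and rows downward; lengths in m; the calibration is good to about 2 mm. A picture is of the moment at which its call begins. camera_model takes no time and is no camera call.
- ticket.finish_job(): hands the job in, once; it reports no verdict.
The state is a dict: "time_s": time; "joint_positions": joint angles; "joint_velocities": joint speeds; "joint_torque": joint torques, N m; "ee_pos": TCP position; "orientation": TCP orientation; "wrist_force": force on the tool from outside, world axes, zero at the start; "wrist_torque": the same for the moment, N m; "grip_width": finger opening in m.
Only numpy, scipy, OpenCV 4.12 (cv2) and the standard library are available. Lean on these libraries where they do the work, as an engineer would, in place of code of your own. Each camera call takes 0.05 s, during which the arm holds its last target.

## Working session

There is one attempt and no reset: what is moved stays moved. The work goes in short steps, Python scripts to look and compute and a tool call to move; the robot and the scene stay as the last step left them, time stands still between calls to the robot, and variables do not carry over. Pictures are saved under pics/ and viewed, and the job is handed in when it is done.

Besides the shell and the picture viewer there is one more tool, called after "Request:" by a JSON object that holds its "api" and its "payload". step_arm: Moves the arm, as the interface text tells. Its arguments: {"type":"object","properties":{"commands":{"type":"array"},"force":{"type":"number"}},"required":["commands"]}

```bash
mkdir -p pics; ls
python3 - <<'E'
from workcell import arm,cams
import cv2,numpy as np
np.set_printoptions(suppress=True,precision=4)
for n in("side","top"):
    cv2.imwrite(f"pics/{n}0.png",cams.camera(n)); m=cams.camera_model(n); print(n,m["K"],m["T"])
s=arm.sense();print(s)
E
```

```text
pics
side [[462.4953   0.     324.6331]
 [  0.     462.4953 240.8186]
 [  0.       0.       1.    ]] [[-0.861  -0.3263  0.3901  0.0941]
 [-0.5082  0.5813 -0.6355  0.6635]
 [-0.0194 -0.7454 -0.6664  0.7559]
 [ 0.      0.      0.      1.    ]]
top [[547.587    0.     319.2662]
 [  0.     547.587  233.4913]
 [  0.       0.       1.    ]] [[ 0.0226 -0.9887  0.1482  0.3043]
 [-0.9997 -0.0241 -0.0088 -0.0024]
 [ 0.0123 -0.148  -0.9889  1.5319]
 [ 0.      0.      0.      1.    ]]
{'time_s': 0.1, 'joint_positions': array([-1.0424,  0.3855,  0.0068, -0.0004, -1.194 , -0.2586]), 'joint_velocities': array([ 0.0003, -0.0025,  0.0033,  0.0011, -0.0003,  0.0002]), 'joint_torque': array([ -0.0008, -39.1692,  18.7934,   4.2318,   0.0134,  -0.0001]), 'ee_pos': array([ 0.1665, -0.6019,  0.2326]), 'orientation': array([-0.0002, -0.1344,  0.9909,  0.001 ]), 'wrist_force': array([ 0.1719,  0.8491, -0.6534]), 'wrist_torque': array([-0.0128,  0.0225,  0.0183]), 'grip_width': 0.08705813355117675}
```

View pics/side0.png

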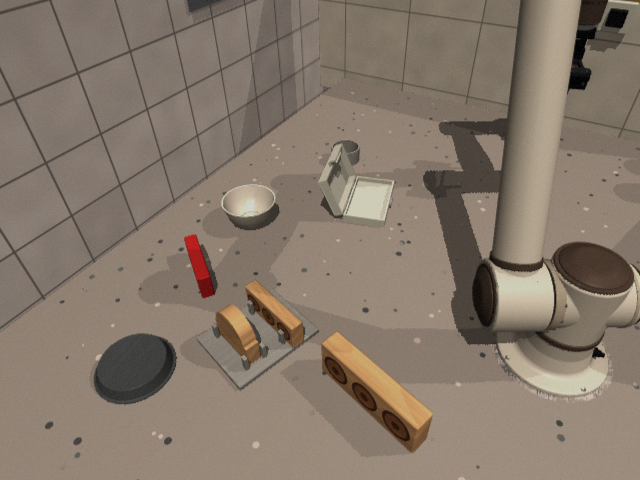

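View pics/top0.png

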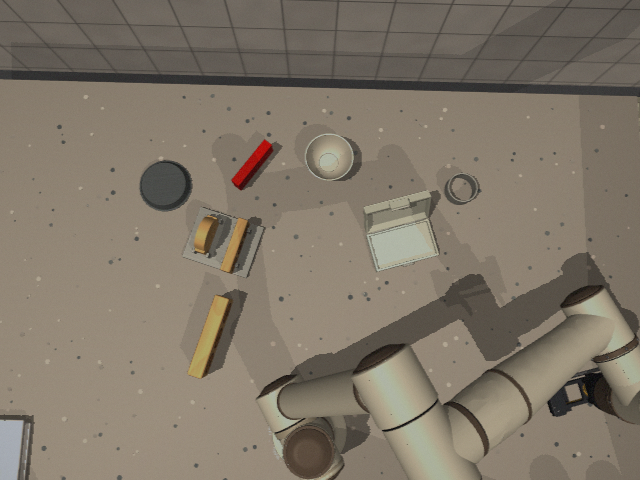

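The small wooden mould stands in the rack's right-hand slot (top ≈(235,245)), with the half-round in the left slot (≈(206,233)). The larger wooden one at (210,335) and the red one at (252,165) are decoys. The case is at (403,245) with its lid open towards the wall. I'll measure on enlarged crops.

Run:
```python
import cv2
t=cv2.imread("pics/top0.png")
a=cv2.resize(t[195:290,170:280],None,fx=5,fy=5,interpolation=cv2.INTER_CUBIC)
b=cv2.resize(t[180:280,350:450],None,fx=5,fy=5,interpolation=cv2.INTER_CUBIC)
cv2.imwrite("pics/t_rack.png",a);cv2.imwrite("pics/t_case.png",b)
s=cv2.imread("pics/side0.png")
cv2.imwrite("pics/s_rack.png",cv2.resize(s[270:390,190:325],None,fx=5,fy=5,interpolation=cv2.INTER_CUBIC))
```

```text
(no output)
```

View pics/t_rack.png

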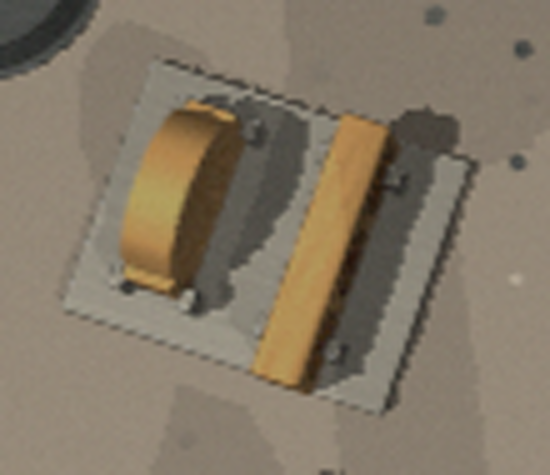

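View pics/t_case.png

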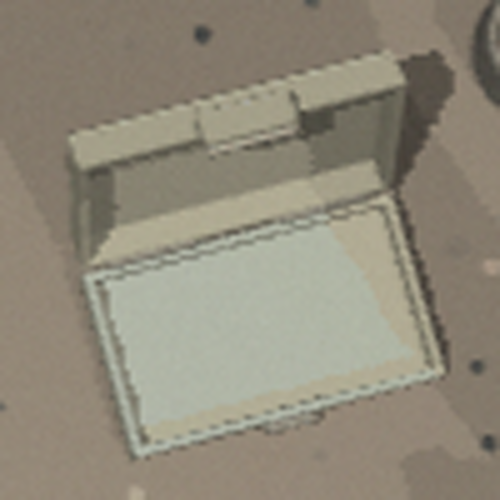

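View pics/s_rack.png

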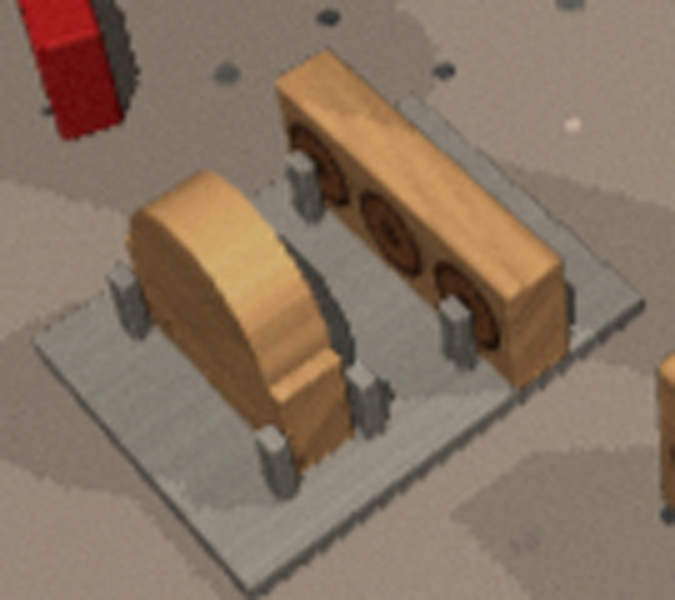

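```bash
cat > h.py <<'E'
import numpy as np
from workcell import arm,cams
np.set_printoptions(suppress=True,precision=4)
def ray(n,px,z):
    m=cams.camera_model(n);K=np.array(m["K"]);T=np.array(m["T"])
    px=np.atleast_2d(px).astype(float)
    d=np.c_[px,np.ones(len(px))]@np.linalg.inv(K).T@T[:3,:3].T
    o=T[:3,3];return (o+d*((z-o[2])/d[:,2])[:,None])
def proj(n,P):
    m=cams.camera_model(n);T=np.linalg.inv(np.array(m["T"]));c=np.atleast_2d(P)@T[:3,:3].T+T[:3,3]
    p=c@np.array(m["K"]).T;return p[:,:2]/p[:,2:]
E
python3 - <<'E'
from h import *
tp=np.array([[345,115],[390,127],[303,390],[255,373]])/5+[170,195]
sp=np.array([[325,50],[278,85],[512,300],[565,262]])/5+[190,270]
for n,p in(("top",tp),("side",sp)):
    P=ray(n,p,.072);print(n,P[:,:2],P.mean(0), [np.linalg.norm(P[i]-P[(i+1)%4]) for i in range(4)])
base=np.array([[157,60],[478,160],[387,411],[65,308]])/5+[170,195]
P=ray("top",base,.012);print("rack",P[:,:2],P.mean(0))
d=P[0]+P[1]-P[2]-P[3];print("rack x yaw",np.arctan2(d[1],d[0]))
sb=np.array([[37,342],[250,593],[642,300]])/5+[190,270]
print(ray("side",sb,.012)[:,:2])
c=np.array([[87,272],[392,197],[443,373],[138,455]])/5+[350,180]
P=ray("top",c,.022);print("case",P[:,:2],P.mean(0),[np.linalg.norm(P[i]-P[(i+1)%4]) for i in range(4)])
d=P[0]+P[1]-P[2]-P[3];print("x yaw",np.arctan2(d[1],d[0])); d=P[0]+P[3]-P[2]-P[1];print("y yaw",np.arctan2(d[1],d[0]))
E
```

```text
top [[0.5601 0.2024]
 [0.5542 0.1778]
 [0.411  0.2181]
 [0.4195 0.2441]] [0.4862 0.2106 0.072 ] [np.float64(0.025268869098685327), np.float64(0.14868151072561483), np.float64(0.0272788967401573), np.float64(0.14668758176558114)]
side [[0.5573 0.1838]
 [0.5621 0.2086]
 [0.4215 0.2509]
 [0.414  0.2266]] [0.4887 0.2175 0.072 ] [np.float64(0.02528371965905922), np.float64(0.14680641876371958), np.float64(0.02543230714483379), np.float64(0.14951504392495368)]
rack [[0.5995 0.318 ]
 [0.5469 0.1351]
 [0.4049 0.1802]
 [0.4579 0.3614]] [0.5023 0.2487 0.012 ]
rack x yaw -0.30250856758616196
[[0.6015 0.3244]
 [0.4602 0.369 ]
 [0.4053 0.189 ]]
case [[ 0.5313 -0.1502]
 [ 0.578  -0.3212]
 [ 0.4794 -0.3489]
 [ 0.4298 -0.1794]] [ 0.5046 -0.2499  0.022 ] [np.float64(0.1771852570198466), np.float64(0.1024850337622546), np.float64(0.176565570740835), np.float64(0.10567799031246171)]
x yaw 0.2769290716504328
y yaw 1.8466921566908063
```

Run:
```python
import cv2
s=cv2.imread("pics/side0.png")
cv2.imwrite("pics/s_case.png",cv2.resize(s[130:240,305:410],None,fx=5,fy=5,interpolation=cv2.INTER_CUBIC))
```

```text
(no output)
```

View pics/s_case.png

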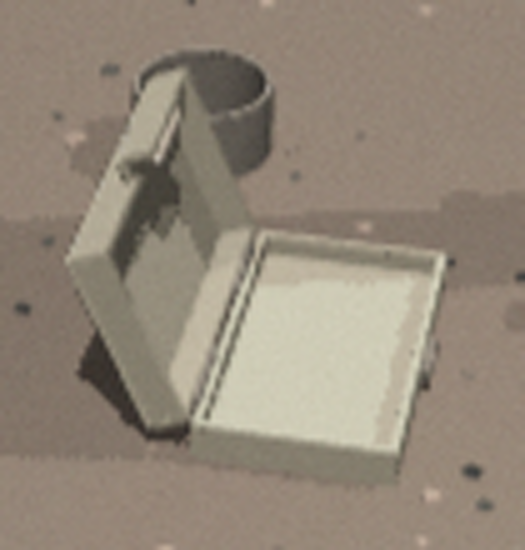

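```bash
cat >> h.py <<'E'
C=np.array([.5046,-.2499,0]);YAW=.277
def setcase(c,y):
    global C,YAW;C=np.array([c[0],c[1],0]);YAW=y
def cw(x,y,z): # case xy offset, world z
    return C+[x*np.cos(YAW)-y*np.sin(YAW),x*np.sin(YAW)+y*np.cos(YAW),z]
def lidpt(th,r,n,y=0):
    return cw(.054-r*np.cos(th)+n*np.sin(th),y,.022+r*np.sin(th)+n*np.cos(th))
E
python3 - <<'E'
from h import *
c=np.array([[262,230],[445,255],[398,452],[193,425]])/5+[305,130]
P=ray("side",c,.022);print("case side",P[:,:2],P.mean(0),[np.linalg.norm(P[i]-P[(i+1)%4]) for i in range(4)])
d=P[0]+P[3]-P[2]-P[1];print("x yaw",np.arctan2(d[1],d[0]))
obs_t=np.array([[72,130],[400,55],[82,168],[405,85]])/5+[350,180]
obs_s=np.array([[185,70],[67,262],[100,255]])/5+[305,130]
print(obs_t,obs_s)
for th in(1.8,1.85,1.9,1.95,2.0):
    print(th,proj("top",[lidpt(th,.107,.024,.09),lidpt(th,.107,.024,-.09),lidpt(th,.107,0,.09),lidpt(th,.107,0,-.09)]).round(1).tolist(),proj("side",[lidpt(th,.107,.024,-.09),lidpt(th,.107,.024,.09),lidpt(th,.107,0,.09)]).round(1).tolist())
E
```

```text
case side [[ 0.5824 -0.3175]
 [ 0.4825 -0.3446]
 [ 0.432  -0.1755]
 [ 0.5317 -0.1446]] [ 0.5072 -0.2455  0.022 ] [np.float64(0.10358750814041533), np.float64(0.1764626823562291), np.float64(0.10434167506537889), np.float64(0.18027127033751836)]
x yaw 0.28251957690320423
[[364.4 206. ]
 [430.  191. ]
 [366.4 213.6]
 [431.  197. ]] [[342.  144. ]
 [318.4 182.4]
 [325.  181. ]]
1.8 [[365.7, 211.2], [431.4, 194.5], [368.3, 219.4], [434.3, 202.5]] [[342.2, 142.5], [325.4, 179.3], [334.8, 178.7]]
1.85 [[365.1, 209.7], [430.7, 193.0], [367.7, 217.6], [433.7, 200.8]] [[340.5, 143.1], [323.5, 179.9], [332.7, 178.9]]
1.9 [[364.5, 208.1], [429.9, 191.5], [367.1, 215.8], [433.0, 199.0]] [[338.8, 143.8], [321.6, 180.6], [330.7, 179.1]]
1.95 [[364.0, 206.7], [429.2, 190.1], [366.5, 214.1], [432.3, 197.4]] [[337.1, 144.6], [319.8, 181.4], [328.6, 179.5]]
2.0 [[363.4, 205.4], [428.5, 188.8], [366.0, 212.5], [431.6, 195.8]] [[335.5, 145.4], [318.1, 182.2], [326.7, 180.0]]
```

```bash
cat >> h.py <<'E'
setcase([.506,-.2477],.28)
from scipy.spatial.transform import Rotation as Rn
def st():
    s=arm.sense();q=s["orientation"];R=Rn.from_quat([q[1],q[2],q[3],q[0]]).as_matrix()
    yaw=np.arctan2(R[1,1],R[0,1]);return s,R,yaw
def go(P,yaw=None):
    s,R,y=st();d=R.T@(np.array(P)-s["ee_pos"])*1000
    # yaw = world yaw of tool y; tool turn = -(target-y)
    t=None if yaw is None else -((yaw-y+np.pi)%(2*np.pi)-np.pi)
    print("t",round(s["time_s"],2),"tcp",s["ee_pos"].round(4),"yaw",round(y,3),"F",s["wrist_force"].round(1),"w",round(s["grip_width"],4))
    print(" -> tool shift mm",d.round(1),"turn",t, "tilt",R[2,2].round(5))
E
python3 - <<'E'
from h import *
go(cw(.03,0,.091),YAW+np.pi/2)
E
```

```text
t 0.1 tcp [ 0.1665 -0.6019  0.2326] yaw 1.84 F [ 0.2  0.8 -0.7] w 0.0871
 -> tool shift mm [-451.6  251.   142. ] turn -0.010344574606210966 tilt -1.0
```

Request:
{"api": "step_arm", "payload": {"commands": [[0, -40, 22, 0, 0], [0, -40, 22, 0, 0], [0, -40, 22, 0, 0], [0, -40, 22, 0, 0], [0, -40, 22, 0, 0]]}}

```text
time_s: 0.6
ee_pos: [0.3309, -0.4414, 0.2332]
orientation: [-0.0, -0.134, 0.991, 0.0]
wrist_force: [0.8, -0.0, 0.3]
grip_width: 0.0548
```

Request:
{"api": "step_arm", "payload": {"commands": [[0, -40, 22, 0, 0], [0, -40, 22, 0, 0], [0, -40, 22, 0, 0], [0, -40, 22, 0, 0], [0, -40, 22, 0, 0]]}}

```text
time_s: 1.1
ee_pos: [0.4944, -0.282, 0.2333]
orientation: [-0.0, -0.135, 0.991, 0.0]
wrist_force: [0.1, -1.1, 0.2]
grip_width: 0.0154
```

Run:
```python
from h import *
go(cw(.03,0,.091),YAW+np.pi/2)
```

```text
t 1.1 tcp [ 0.4944 -0.282   0.2333] yaw 1.841 F [ 0.1 -1.1  0.2] w 0.0154
 -> tool shift mm [-50.4  30.2 142.3] turn -0.010075554176601997 tilt -1.0
```

Request:
{"api": "step_arm", "payload": {"commands": [[0, -26, 15, 0, 0], [0, -26, 16, 30, 0], [0, 0, 0, 40, 0], [0, 0, 0, 40, 0], [0, 0, 0, 32, -0.01]]}}

```text
time_s: 1.6
ee_pos: [0.5343, -0.2392, 0.0889]
orientation: [-0.001, -0.14, 0.99, 0.001]
wrist_force: [0.4, -0.0, -0.9]
grip_width: 0.0006
```

Request:
{"api": "step_arm", "payload": {"commands": [[0, -10, 0, 0, 0], [0, -12, 0, 0, 0], [0, -12, 0, 0, 0], [0, -12, 0, 0, 0], [0, -10, 0, 0, 0]]}}

```text
time_s: 2.1
ee_pos: [0.5908, -0.2242, 0.0929]
orientation: [0.001, -0.14, 0.99, -0.0]
wrist_force: [-0.3, 0.1, -0.4]
grip_width: 0.0005
```

Run:
```python
from h import *
import cv2
cv2.imwrite("pics/s1.png",cv2.resize(cams.camera("side")[90:250,270:440],None,fx=4,fy=4))
go(cw(.086,0,.091),YAW+np.pi/2)
```

```text
t 2.15 tcp [ 0.5922 -0.224   0.0926] yaw 1.852 F [1.2 0.9 0.5] w 0.0003
 -> tool shift mm [3.4 1.  1.6] turn 0.0010161293338528665 tilt -0.99999
```

View pics/s1.png

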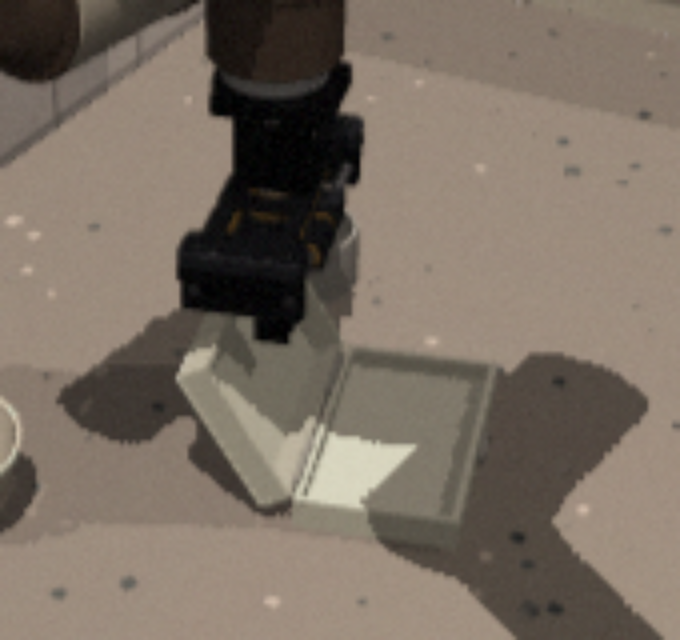

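Request:
{"api": "step_arm", "payload": {"commands": [[0, -8, 0, 0, 0], [0, -4, 0, 0, 0], [0, 20, 0, 0, 0], [0, 30, 0, -40, 0], [0, 0, 0, -45, 0]]}}

```text
time_s: 2.65
ee_pos: [0.5484, -0.2352, 0.1754]
orientation: [-0.004, -0.138, 0.99, 0.001]
wrist_force: [1.2, -1.2, 1.4]
grip_width: 0.0008
```

Run:
```python
from h import *
import cv2
cv2.imwrite("pics/s2.png",cv2.resize(cams.camera("side")[90:250,270:440],None,fx=4,fy=4))
go(cw(.086,0,.091),YAW+np.pi/2)
for th in(2.,2.1,2.2,2.3):
    print(th,((proj("side",[lidpt(th,.107,.024,.09),lidpt(th,.107,0,.09),lidpt(th,.107,.024,-.09)])-[270,90])*4).round().tolist())
```

```text
t 2.7 tcp [ 0.5551 -0.2371  0.1864] yaw 1.852 F [ 2.2 -0.8  6.5] w 0.0003
 -> tool shift mm [-34.9   4.2  95.7] turn 0.0007715975497966099 tilt -0.99991
2.0 [[189.0, 371.0], [223.0, 361.0], [258.0, 223.0]]
2.1 [[176.0, 378.0], [208.0, 366.0], [246.0, 231.0]]
2.2 [[165.0, 387.0], [194.0, 372.0], [236.0, 239.0]]
2.3 [[155.0, 397.0], [182.0, 380.0], [226.0, 249.0]]
```

View pics/s2.png

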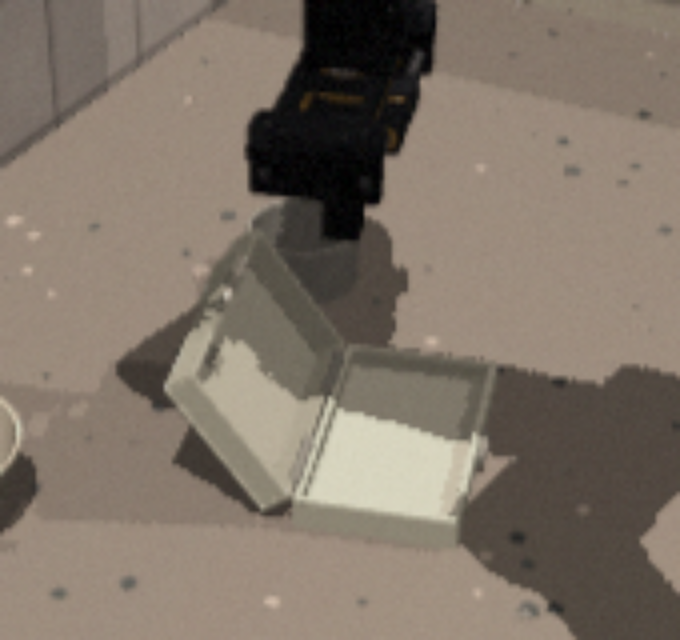

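Run:
```python
from h import *
go([.4875,.214,.19],-.29+np.pi/2)
```

```text
t 2.7 tcp [ 0.5551 -0.2371  0.1864] yaw 1.852 F [ 2.2 -0.8  6.5] w 0.0003
 -> tool shift mm [-60.1 452.1  -6.9] turn 0.5707715975497969 tilt -0.99991
```

Request:
{"api": "step_arm", "payload": {"commands": [[0.6, -6, 45, -6, 0], [0.6, -6, 45, 0, 0], [0.6, -6, 45, 0, 0], [0.6, -6, 45, 0, 0], [0.6, -6, 45, 0, 0]]}}

```text
time_s: 3.2
ee_pos: [0.5194, -0.0087, 0.1832]
orientation: [0.001, -0.139, 0.99, 0.0]
wrist_force: [1.4, 0.2, -0.1]
grip_width: 0.0324
```

Request:
{"api": "step_arm", "payload": {"commands": [[0.6, -6, 45, 0, 0], [0.6, -6, 45, 0, 0], [0.6, -6, 45, 0, 0], [0.6, -6, 45, 0, 0], [0.6, -6, 45, 0, 0]]}}

```text
time_s: 3.7
ee_pos: [0.4859, 0.2163, 0.1832]
orientation: [0.001, -0.14, 0.99, 0.0]
wrist_force: [1.1, -1.0, 0.2]
grip_width: 0.0521
```

Request:
{"api": "step_arm", "payload": {"commands": [[0.6, 0, 0, 0, 0.15], [0.6, 0, 0, 0, 0.15], [0.6, 0, 0, 0, 0.14], [0.6, 0, 0, 0, 0.13], [0.6, 0, 0, 0, 0]]}}

```text
time_s: 4.2
ee_pos: [0.4863, 0.2145, 0.1829]
orientation: [0.0, 0.144, 0.99, 0.0]
wrist_force: [0.5, 0.4, -0.2]
grip_width: 0.0524
```

Run:
```python
from h import *
go([.4875,.214,.19],-.29+np.pi/2)
```

```text
t 4.2 tcp [0.4863 0.2145 0.1829] yaw 1.281 F [ 0.5  0.4 -0.2] w 0.0524
 -> tool shift mm [-1.3 -0.1 -7.1] turn 0.00022714280323254954 tilt -1.0
```

Request:
{"api": "step_arm", "payload": {"commands": [[0.65, 0, 0, 40, 0], [0.65, 0, 0, 40, 0], [0.65, 0, 0, 0, 0]]}}

```text
time_s: 4.5
ee_pos: [0.483, 0.2118, 0.0981]
orientation: [-0.004, 0.144, 0.99, -0.004]
wrist_force: [-0.6, -0.8, -0.5]
grip_width: 0.0558
```

Run:
```python
from h import *
import cv2
a=cv2.resize(cams.camera("side")[230:390,180:340],None,fx=3,fy=3)
b=cv2.resize(cams.camera("top")[180:290,170:280],None,fx=4.36,fy=4.36)[:480,:480]
cv2.imwrite("pics/g1.png",cv2.resize(np.hstack([a,b[:480]]),(800,400)))
go([.4875,.214,.046],-.29+np.pi/2)
s,R,y=st();tip=s["ee_pos"]+R@[0,0,.011]
print(proj("side",tip),(proj("side",tip)-[180,230])*3*800/960,(proj("top",tip)-[170,180])*4.36*800/960)
```

```text
t 4.6 tcp [0.4866 0.2142 0.1031] yaw 1.283 F [1.1 0.  0.5] w 0.0566
 -> tool shift mm [-0.9  0.1 57.1] turn 0.0019640247092214125 tilt -1.0
[[273.8376 296.2241]] [[234.5941 165.5601]] [[226.3225 232.2034]]
```

View pics/g1.png

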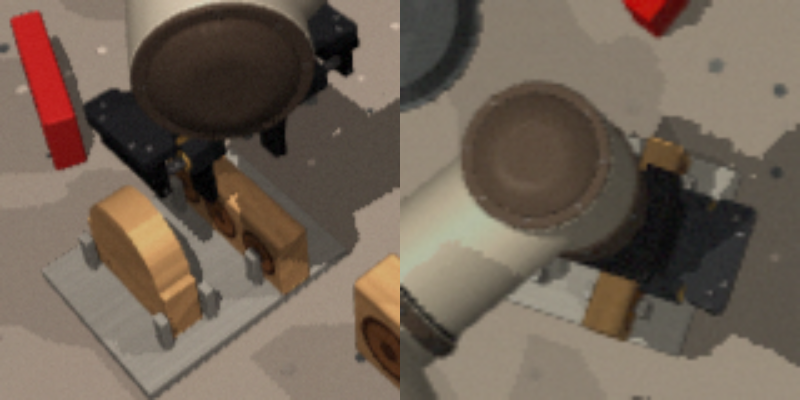

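Request:
{"api": "step_arm", "payload": {"commands": [[0.65, 0, 0, 20, 0], [0.65, 0, 0, 5, 0], [0.65, 0, 0, 5, 0]]}}

```text
time_s: 4.9
ee_pos: [0.4871, 0.2148, 0.0741]
orientation: [0.001, 0.144, 0.99, 0.001]
wrist_force: [-0.2, 0.2, 0.6]
grip_width: 0.0569
```

Request:
{"api": "step_arm", "payload": {"commands": [[0.65, 0, 0, 8, 0], [0.65, 0, 0, 7, 0], [0.65, 0, 0, 0, 0]]}}

```text
time_s: 5.2
ee_pos: [0.4856, 0.2137, 0.0568]
orientation: [-0.001, 0.145, 0.989, -0.001]
wrist_force: [-0.8, 0.5, -0.2]
grip_width: 0.0565
```

Request:
{"api": "step_arm", "payload": {"commands": [[0.2, 0, 0, 0, 0], [0.2, 0, 0, 0, 0], [0.2, 0, 0, 0, 0], [0.2, 0, 0, 0, 0], [0.2, 0, 0, 0, 0]], "force": 10}}

```text
time_s: 5.7
ee_pos: [0.4864, 0.2144, 0.0579]
orientation: [0.0, 0.144, 0.99, 0.0]
wrist_force: [0.2, 0.9, 0.3]
grip_width: 0.0281
```

Request:
{"api": "step_arm", "payload": {"commands": [[0.2, 0, 0, 0, 0], [0.2, 0, 0, -10, 0], [0.2, 0, 0, -20, 0], [0.2, 0, 0, -40, 0], [0.2, 0, 0, -40, 0]], "force": 25}}

```text
time_s: 6.2
ee_pos: [0.4851, 0.2133, 0.1685]
orientation: [-0.001, 0.145, 0.989, -0.001]
wrist_force: [1.0, 0.7, -1.0]
grip_width: 0.028
```

Run:
```python
from h import *
import cv2
a=cv2.resize(cams.camera("side")[190:390,180:380],None,fx=3,fy=3)
cv2.imwrite("pics/g2.png",a)
go([.48,.01,.1579],.28)
```

```text
t 6.25 tcp [0.4891 0.2155 0.1765] yaw 1.283 F [2.1 1.6 4. ] w 0.0276
 -> tool shift mm [ -49.5 -199.7   17.4] turn 1.0027625477467175 tilt -0.99993
```

View pics/g2.png

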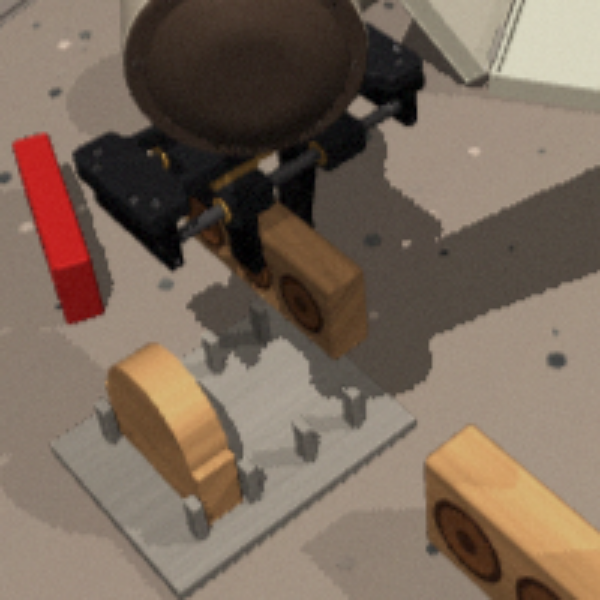

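Request:
{"api": "step_arm", "payload": {"commands": [[0.2, -12, -40, 0, 0], [0.2, -12, -40, 0, 0], [0.2, -12, -40, 0, 0.0], [0.2, -12, -40, 0, 0], [0.2, -2, -40, 0, 0]]}}

```text
time_s: 6.75
ee_pos: [0.4765, 0.0063, 0.1678]
orientation: [-0.0, 0.145, 0.989, -0.0]
wrist_force: [0.9, -0.6, -1.0]
grip_width: 0.0279
```

Request:
{"api": "step_arm", "payload": {"commands": [[0.2, 0, 0, 0, 0.14], [0.2, 0, 0, 0, 0.14], [0.2, 0, 0, 0, 0.14], [0.2, 0, 0, 0, 0.14], [0.2, 0, 0, 0, 0.14]]}}

```text
time_s: 7.25
ee_pos: [0.476, 0.0077, 0.1677]
orientation: [-0.0, 0.478, 0.878, -0.0]
wrist_force: [0.2, 0.6, -1.4]
grip_width: 0.0278
```

Request:
{"api": "step_arm", "payload": {"commands": [[0.2, 0, 0, 10, 0.14], [0.2, 0, 0, 20, 0.14], [0.2, 0, 0, 20, 0.02], [0.2, 0, 0, 0, 0], [0.2, 0, 0, 0, 0]]}}

```text
time_s: 7.75
ee_pos: [0.4817, -0.0098, 0.1166]
orientation: [-0.014, 0.591, 0.806, 0.011]
wrist_force: [0.6, -0.3, -1.2]
grip_width: 0.0278
```

Run:
```python
from h import *
go([.48,.01,.046],.28)
```

```text
t 7.75 tcp [ 0.4817 -0.0098  0.1166] yaw 0.306 F [ 0.6 -0.3 -1.2] w 0.0278
 -> tool shift mm [16.9  4.3 71.3] turn 0.025835928477722536 tilt -0.99935
```

Run:
```python
from h import *
s,R,y=st();print(s["joint_positions"],s["joint_velocities"]);print(R)
```

```text
[ 0.2939  0.276  -0.4706 -0.0491 -0.8248 -3.0963] [ 0.0088 -0.0198  0.0197  0.0053  0.0069 -0.0013]
[[-0.3009  0.9536 -0.0105]
 [ 0.953   0.3011  0.0345]
 [ 0.036   0.0004 -0.9994]]
```

Request:
{"api": "step_arm", "payload": {"commands": [[0.2, 0, 0, 0, 0], [0.2, 0, 0, 0, 0]]}}

```text
time_s: 7.95
ee_pos: [0.4824, -0.0092, 0.1174]
orientation: [-0.014, 0.591, 0.807, 0.012]
wrist_force: [-0.4, 0.2, -1.5]
grip_width: 0.028
```

Run:
```python
from h import *
s,R,y=st();print(s["joint_positions"],s["joint_velocities"]);print(R)
go([.48,.01,.046],.28)
```

```text
[ 0.2946  0.2747 -0.4698 -0.0494 -0.8239 -3.0963] [-0.0005  0.0007 -0.0037 -0.0034  0.0038 -0.0008]
[[-0.3014  0.9535 -0.0077]
 [ 0.9528  0.3015  0.0356]
 [ 0.0362  0.0034 -0.9993]]
t 7.95 tcp [ 0.4824 -0.0092  0.1174] yaw 0.306 F [-0.4  0.2 -1.5] w 0.028
 -> tool shift mm [16.5  3.2 72.1] turn 0.026288454713272902 tilt -0.99934
```

Request:
{"api": "step_arm", "payload": {"commands": [[0.2, 0, 0, 0, -0.1], [0.2, 0, 0, 0, -0.12], [0.2, 0, 0, 0, 0], [0.2, 0, 0, 0, 0]]}}

```text
time_s: 8.35
ee_pos: [0.4821, -0.0094, 0.1168]
orientation: [-0.013, 0.5, 0.866, 0.013]
wrist_force: [-0.4, 0.1, -1.5]
grip_width: 0.0279
```

Run:
```python
from h import *
s,R,y=st();print(s["joint_positions"],s["joint_velocities"]);print(R)
go([.48,.01,.046],.5)
```

```text
[ 0.2943  0.2755 -0.4704 -0.0497 -0.8235 -2.8788] [-0.0013  0.0042 -0.0022 -0.0014  0.0013  0.0072]
[[-0.4996  0.8662 -0.0087]
 [ 0.8655  0.4996  0.0354]
 [ 0.035   0.0102 -0.9993]]
t 8.35 tcp [ 0.4821 -0.0094  0.1168] yaw 0.523 F [-0.4  0.1 -1.5] w 0.0279
 -> tool shift mm [15.4  7.1 71.5] turn 0.023186742142513594 tilt -0.99933
```

Run:
```python
from h import *
go([.48,.0,.051],.5)
```

```text
t 8.35 tcp [ 0.4821 -0.0094  0.1168] yaw 0.523 F [-0.4  0.1 -1.5] w 0.0279
 -> tool shift mm [ 6.9  2.2 66.2] turn 0.023186742142513594 tilt -0.99933
```

Request:
{"api": "step_arm", "payload": {"commands": [[0.2, 4, 1, 25, 0], [0.2, 3, 1, 25, 0], [0.2, 0, 0, 12, 0], [0.2, 0, 0, 4, 0], [0.2, 0, 0, 0, 0]]}}

```text
time_s: 8.85
ee_pos: [0.4796, -0.0002, 0.0505]
orientation: [-0.013, 0.499, 0.866, 0.013]
wrist_force: [0.4, -0.2, -2.1]
grip_width: 0.0279
```

Request:
{"api": "step_arm", "payload": {"commands": [[0.2, 0, 0, 2, 0], [0.2, 0, 0, 1, 0], [0.2, 0, 0, 1, 0], [0.2, 0, 0, 0, 0]], "force": 8}}

```text
time_s: 9.25
ee_pos: [0.48, 0.0001, 0.0471]
orientation: [-0.012, 0.499, 0.866, 0.013]
wrist_force: [0.2, 1.1, 0.4]
grip_width: 0.0278
```

Request:
{"api": "step_arm", "payload": {"commands": [[0.2, 0, 0, 1, 0], [0.2, 0, 0, 0.5, 0], [0.4, 0, 0, 0, 0], [0.5, 0, 0, 0, 0], [0.5, 0, 0, 0, 0]], "force": 3}}

```text
time_s: 9.75
ee_pos: [0.4792, -0.0002, 0.045]
orientation: [-0.013, 0.499, 0.866, 0.013]
wrist_force: [-0.5, 0.3, -0.4]
grip_width: 0.0407
```

Run:
```python
from h import *
import cv2
cv2.imwrite("pics/p1.png",cv2.resize(cams.camera("side")[200:380,250:430],None,fx=3,fy=3))
go([.48,.0,.051],.5)
```

```text
t 9.8 tcp [ 0.4793 -0.0002  0.045 ] yaw 0.525 F [-0.5 -0.1 -0. ] w 0.042
 -> tool shift mm [-0.   0.8 -6. ] turn 0.02506140224588016 tilt -0.99933
```

View pics/p1.png

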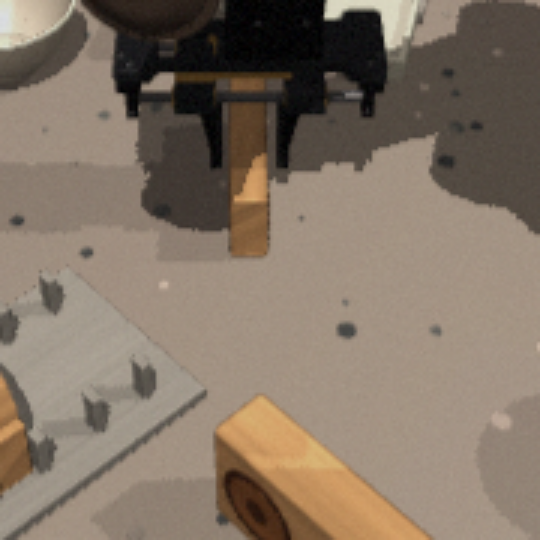

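Request:
{"api": "step_arm", "payload": {"commands": [[0.6, 0, 0, -20, 0], [0.6, 0, 0, -25, 0], [0.3, 0, -25, 0, 0], [0, 0, -32, 0, 0], [0, 0, 0, 0, 0]]}}

```text
time_s: 10.3
ee_pos: [0.4263, -0.0317, 0.0891]
orientation: [-0.015, 0.5, 0.866, 0.012]
wrist_force: [-0.5, -0.0, 0.1]
grip_width: 0.0353
```

Request:
{"api": "step_arm", "payload": {"commands": [[0, 0, 0, 0, 0], [0, 0, 0, 0, 0], [0, 0, 0, 20, 0], [0, 0, 0, 17, 0], [0, 0, 10, 0, 0]]}}

```text
time_s: 10.8
ee_pos: [0.4373, -0.0241, 0.0508]
orientation: [-0.015, 0.499, 0.866, 0.011]
wrist_force: [0.0, -0.2, -0.3]
grip_width: 0.0018
```

Run:
```python
from h import *
import cv2
cv2.imwrite("pics/p2.png",cv2.resize(cams.camera("side")[200:380,250:430],None,fx=3,fy=3))
go([.48,.0,.053],.5)
```

```text
t 10.85 tcp [ 0.4411 -0.023   0.0522] yaw 0.527 F [3.  0.7 1.4] w 0.0014
 -> tool shift mm [ 0.4 45.2 -0.4] turn 0.026501366181574948 tilt -0.99936
```

View pics/p2.png

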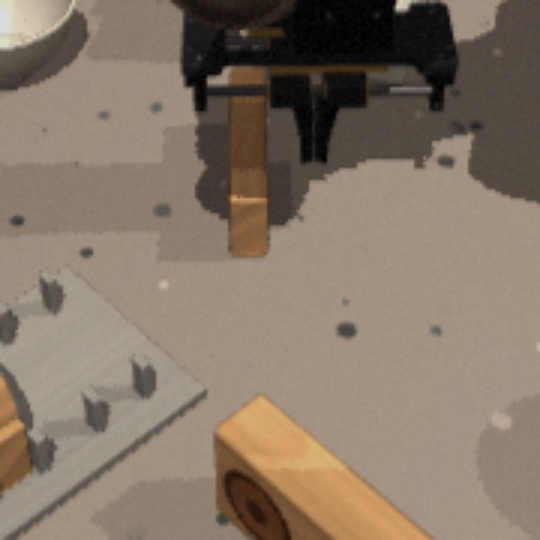

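Request:
{"api": "step_arm", "payload": {"commands": [[0, 0, 10, 0, 0], [0, 0, 7, 0, 0], [0, 0, 7, 0, 0], [0, 0, 7, 0, 0], [0, 0, 7, 0, 0]]}}

```text
time_s: 11.35
ee_pos: [0.4723, -0.0045, 0.0533]
orientation: [-0.013, 0.499, 0.866, 0.013]
wrist_force: [-0.6, -0.3, -0.2]
grip_width: 0.0004
```

Request:
{"api": "step_arm", "payload": {"commands": [[0, 0, 7, 0, 0], [0, 0, 7, 0, 0], [0, 0, 3, 0, 0], [0, 0, 0, 0, 0]]}}

```text
time_s: 11.75
ee_pos: [0.4869, 0.0039, 0.0531]
orientation: [-0.013, 0.499, 0.866, 0.013]
wrist_force: [-0.2, -0.4, 0.1]
grip_width: 0.0005
```

Run:
```python
from h import *
import cv2
cv2.imwrite("pics/p3.png",cv2.resize(cams.camera("side")[200:380,250:430],None,fx=3,fy=3))
go([.48,.0,.053],.5)
```

```text
t 11.8 tcp [0.4864 0.0037 0.0531] yaw 0.525 F [ 0.1 -1.4 -0.6] w 0.0007
 -> tool shift mm [-0.  -7.4 -0. ] turn 0.02520302465135238 tilt -0.99933
```

View pics/p3.png

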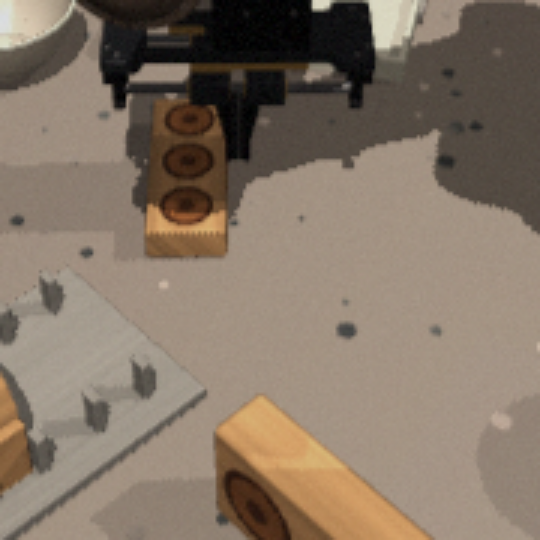

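It tipped and lies flat, crop (188,175), i.e. side ≈(313,258). I'll raise the tool and measure its pose.

Request:
{"api": "step_arm", "payload": {"commands": [[0.3, 0, -10, -30, 0], [0.9, 0, -40, -40, 0], [1, 0, -40, -20, 0], [1, 0, -20, 0, 0], [1, 0, 0, 0, 0]]}}

```text
time_s: 12.3
ee_pos: [0.3934, -0.0532, 0.138]
orientation: [-0.013, 0.5, 0.866, 0.013]
wrist_force: [0.5, -0.3, 0.1]
grip_width: 0.0322
```

Run:
```python
from h import *
import cv2
a=cams.camera("side");b=cams.camera("top")
cv2.imwrite("pics/fs.png",a);cv2.imwrite("pics/ft.png",b)
cv2.imwrite("pics/p4.png",np.hstack([cv2.resize(a[200:300,260:360],None,fx=4,fy=4,interpolation=2),cv2.resize(b[170:270,270:370],None,fx=4,fy=4,interpolation=2)]))
go([.48,.0,.053],.5)
```

```text
t 12.4 tcp [ 0.3962 -0.0523  0.1378] yaw 0.525 F [ 0.8 -0.5 -0.1] w 0.0407
 -> tool shift mm [ 0.3 97.8 85.9] turn 0.024869792460054274 tilt -0.99934
```

View pics/p4.png

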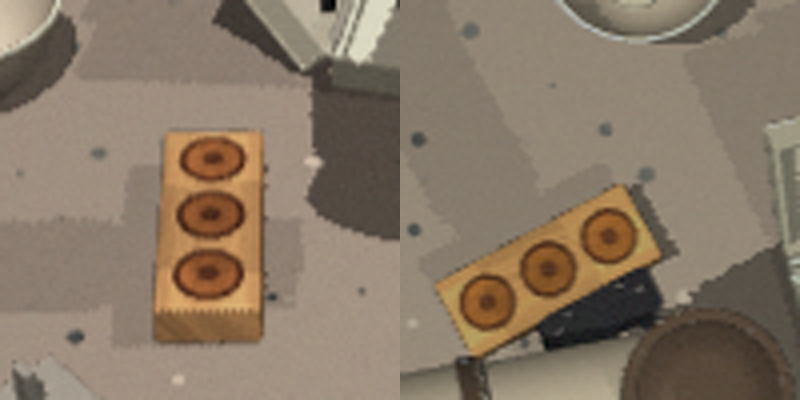

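Run:
```python
from h import *
for n,c in(("side",np.array([[167,130],[263,130],[262,310],[155,310]])/4+[260,200]),("top",np.array([[37,284],[222,183],[265,250],[80,352]])/4+[270,170])):
    P=ray(n,c,.028);e=[P[(i+1)%4]-P[i] for i in range(4)]
    print(n,P.mean(0),[(np.linalg.norm(v).round(4),np.arctan2(v[1],v[0]).round(3)) for v in e])
go([.51,.015,.1],.5)
```

```text
side [0.5208 0.0209 0.028 ] [(np.float64(0.058), np.float64(-2.631)), (np.float64(0.1495), np.float64(2.099)), (np.float64(0.0581), np.float64(0.515)), (np.float64(0.1497), np.float64(-1.044))]
top [0.5198 0.0157 0.028 ] [(np.float64(0.1467), np.float64(-1.041)), (np.float64(0.0558), np.float64(-2.556)), (np.float64(0.1464), np.float64(2.102)), (np.float64(0.056), np.float64(0.59))]
t 12.4 tcp [ 0.3962 -0.0523  0.1378] yaw 0.525 F [ 0.8 -0.5 -0.1] w 0.0407
 -> tool shift mm [ -0.1 131.8  39.2] turn 0.024869792460054274 tilt -0.99934
```

Run:
```python
from h import *
go([.520,.018,.08],.527)
go([.520,.018,.026],.527)
```

```text
t 12.4 tcp [ 0.3962 -0.0523  0.1378] yaw 0.525 F [ 0.8 -0.5 -0.1] w 0.0407
 -> tool shift mm [ -3.2 141.7  59.2] turn -0.002130207539945861 tilt -0.99934
t 12.4 tcp [ 0.3962 -0.0523  0.1378] yaw 0.525 F [ 0.8 -0.5 -0.1] w 0.0407
 -> tool shift mm [ -5.1 141.2 113.2] turn -0.002130207539945861 tilt -0.99934
```

Request:
{"api": "step_arm", "payload": {"commands": [[1, 0, 35, 0, 0], [1, 0, 35, 0, 0], [1, 0, 35, 19, 0], [1, -2, 35, 20, 0], [1, 0, 2, 20, 0]]}}

```text
time_s: 12.9
ee_pos: [0.5245, 0.022, 0.0782]
orientation: [-0.012, 0.498, 0.867, 0.014]
wrist_force: [-1.1, 0.2, 0.1]
grip_width: 0.0806
```

Run:
```python
from h import *
go([.520,.018,.026],.527)
```

```text
t 12.9 tcp [0.5245 0.022  0.0782] yaw 0.528 F [-1.1  0.2  0.1] w 0.0806
 -> tool shift mm [-2.9 -6.5 52.1] turn 0.0009827716690589128 tilt -0.99936
```

Request:
{"api": "step_arm", "payload": {"commands": [[1, -2, 0, 15, 0], [1, -1, 0, 5, 0], [1, 0, 0, 0, 0], [1, 0, 0, 0, 0]]}}

```text
time_s: 13.3
ee_pos: [0.5214, 0.0177, 0.06]
orientation: [-0.013, 0.499, 0.866, 0.013]
wrist_force: [0.6, 0.1, -0.2]
grip_width: 0.0868
```

Run:
```python
from h import *
go([.520,.018,.026],.527)
```

```text
t 13.3 tcp [0.5214 0.0177 0.06  ] yaw 0.526 F [ 0.6  0.1 -0.2] w 0.0868
 -> tool shift mm [-0.2 -1.4 34. ] turn -0.0014533734424526656 tilt -0.99934
```

Request:
{"api": "step_arm", "payload": {"commands": [[1, 0, 0, 12, 0], [1, 0, 0, 12, 0], [1, 0, 0, 6, 0], [1, 0, 0, 4, 0], [1, 0, 0, 0, 0]]}}

```text
time_s: 13.8
ee_pos: [0.52, 0.0186, 0.025]
orientation: [-0.013, 0.499, 0.866, 0.012]
wrist_force: [1.0, -1.0, 0.6]
grip_width: 0.0871
```

Request:
{"api": "step_arm", "payload": {"commands": [[0.5, 0, 0, 0, 0], [0.5, 0, 0, 0, 0], [0.5, 0, 0, 0, 0], [0.5, 0, 0, 0, 0], [0.5, 0, 0, 0, 0]], "force": 12}}

```text
time_s: 14.3
ee_pos: [0.5207, 0.0188, 0.026]
orientation: [-0.013, 0.499, 0.866, 0.013]
wrist_force: [-0.1, 0.3, 1.3]
grip_width: 0.06
```

Request:
{"api": "step_arm", "payload": {"commands": [[0.5, 0, 0, 0, 0], [0.5, 0, 0, -10, 0], [0.5, 0, 0, -20, 0], [0.5, 0, 0, -40, 0], [0.5, 0, 0, 0, 0]], "force": 25}}

```text
time_s: 14.8
ee_pos: [0.5245, 0.0167, 0.1009]
orientation: [-0.009, 0.499, 0.867, 0.016]
wrist_force: [1.1, 0.0, -1.1]
grip_width: 0.0598
```

Run:
```python
from h import *
import cv2
cv2.imwrite("pics/p5.png",cv2.resize(cams.camera("side")[150:310,250:430],None,fx=4,fy=4))
go(cw(-.006,0,.10),.28)
```

```text
t 14.85 tcp [0.5227 0.0166 0.0986] yaw 0.525 F [-0.9  0.6 -2.5] w 0.0595
 -> tool shift mm [-218.6 -152.8  -11.2] turn 0.24533534367872178 tilt -0.99931
```

View pics/p5.png

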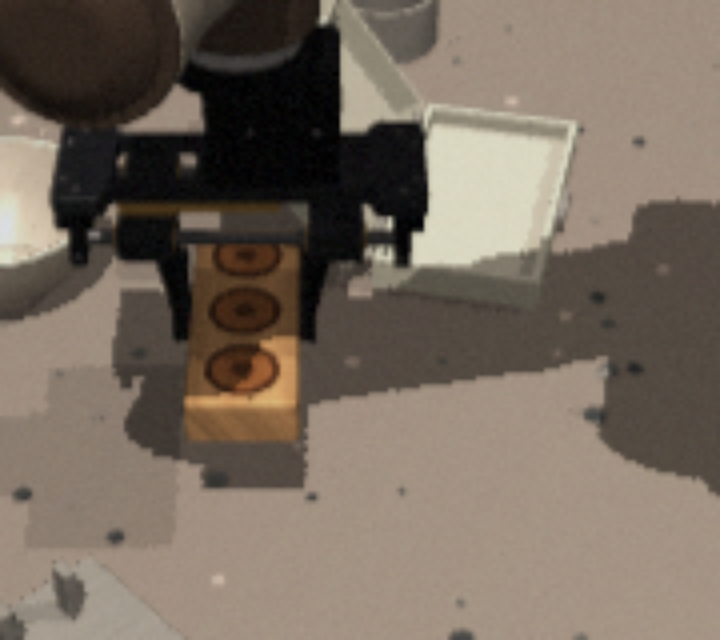

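Request:
{"api": "step_arm", "payload": {"commands": [[0.5, -36, -25, 0, 0], [0.5, -36, -25, 0, 0], [0.5, -36, -25, 0, 0], [0.5, -36, -25, 0, 0], [0.5, -36, -25, 0, 0]]}}

```text
time_s: 15.35
ee_pos: [0.502, -0.2029, 0.0874]
orientation: [-0.014, 0.499, 0.867, 0.013]
wrist_force: [0.7, -0.1, -1.9]
grip_width: 0.0671
```

Request:
{"api": "step_arm", "payload": {"commands": [[0.5, -36, -27, -10, 0], [0.5, 0, 0, 0, 0.12], [0.5, 0, 0, 0, 0.125], [0.5, 0, 0, 0, 0], [0.5, 0, 0, 0, 0]]}}

```text
time_s: 15.85
ee_pos: [0.4973, -0.2468, 0.0959]
orientation: [-0.015, 0.6, 0.8, 0.011]
wrist_force: [-0.2, -0.3, -1.2]
grip_width: 0.0674
```

Run:
```python
from h import *
import cv2
a=cams.camera("side");b=cams.camera("top")
cv2.imwrite("pics/p6.png",np.hstack([cv2.resize(a[100:240,300:440],(400,400),interpolation=2),cv2.resize(b[170:290,340:460],(400,400),interpolation=2)]))
go(cw(-.006,0,.10),.28)
s,R,y=st();print(s["joint_positions"],R[:,0])
```

```text
t 15.95 tcp [ 0.4977 -0.2466  0.0962] yaw 0.283 F [ 0.1 -0.2 -1.8] w 0.0672
 -> tool shift mm [-3.2  1.7 -3.9] turn 0.002654197941700076 tilt -0.99931
[-0.1867  0.4179 -0.3088 -0.0433 -0.8617 -2.6437] [-0.2787  0.9597  0.0371]
```

View pics/p6.png

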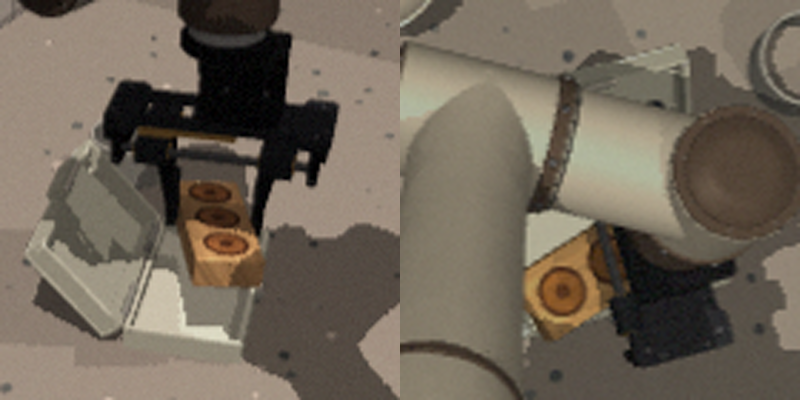

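Run:
```python
from h import *
import cv2
a=cams.camera("side");b=cams.camera("top")
cv2.imwrite("pics/fs2.png",a);cv2.imwrite("pics/ft2.png",b)
cv2.imwrite("pics/p7.png",np.hstack([cv2.resize(a[155:205,355:405],(400,400),interpolation=2),cv2.resize(b[225:275,370:420],(400,400),interpolation=2)]))
```

```text
(no output)
```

View pics/p7.png

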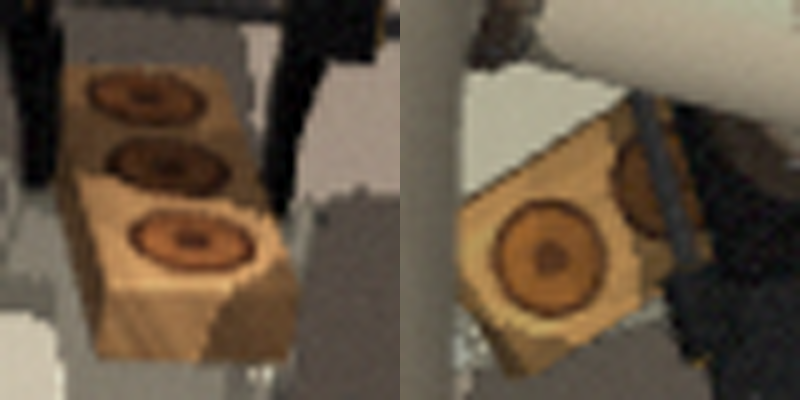

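Run:
```python
from h import *
S=np.array([[148,97],[170,164],[191,240]])/8+[355,155]
T=np.array([[150,257],[255,180]])/8+[370,225]
for z in(.08,.09,.098,.106):
    print(z,ray("side",S,z)[:,:2].round(4).tolist(),ray("top",T,z)[:,:2].round(4).tolist())
Ps=[]
for n in("side","top"):
    m=cams.camera_model(n);Ps.append(np.array(m["K"])@np.linalg.inv(np.array(m["T"]))[:3])
import cv2
X=cv2.triangulatePoints(Ps[0],Ps[1],S[[2,1]].T,T.T);print((X[:3]/X[3]).T)
for z in(.09,.098):
    for n,p in(("side",S[[0,2]]),("top",T[::-1])):
        P=ray(n,p,z);d=P[1]-P[0];print(z,n,"len",np.linalg.norm(d),"yaw",np.arctan2(d[1],d[0]))
s,R,y=st();print(y,s["ee_pos"],s["grip_width"])
```

```text
0.08 [[0.5258, -0.2979], [0.5022, -0.2656], [0.4778, -0.2303]] [[0.4627, -0.2022], [0.4894, -0.2372]]
0.09 [[0.5195, -0.2837], [0.4961, -0.2519], [0.4721, -0.2171]] [[0.4616, -0.2008], [0.4881, -0.2356]]
0.098 [[0.5143, -0.2723], [0.4913, -0.2409], [0.4675, -0.2065]] [[0.4607, -0.1997], [0.4871, -0.2343]]
0.106 [[0.5092, -0.2609], [0.4865, -0.2299], [0.463, -0.1959]] [[0.4599, -0.1986], [0.4861, -0.233]]
[[ 0.4615 -0.1982  0.1047]
 [ 0.487  -0.2332  0.1038]]
0.09 side len 0.08171558929389477 yaw 2.1891718747642717
0.09 top len 0.043787598646034105 yaw 2.2218383399399007
0.098 side len 0.08073391577972218 yaw 2.1891718747642726
0.098 top len 0.043544654257903506 yaw 2.2218383399399007
0.2821445227201213 [ 0.498  -0.2466  0.0965] 0.06740336734403854
```

Request:
{"api": "step_arm", "payload": {"commands": [[0.5, 0, 0, 0, 0.03], [0.5, 0, 0, 0, 0.05], [0.5, 0, 0, 0, 0.06], [0.5, 0, 0, 0, 0.06], [0.5, 0, 0, 0, 0.05]]}}

```text
time_s: 16.55
ee_pos: [0.498, -0.2469, 0.0967]
orientation: [-0.016, 0.697, 0.717, 0.009]
wrist_force: [0.6, -0.8, -1.6]
grip_width: 0.067
```

Request:
{"api": "step_arm", "payload": {"commands": [[0.5, 0, 0, 0, 0.04], [0.5, 0, 0, 0, 0.02], [0.5, 0, 0, 0, 0]]}}

```text
time_s: 16.85
ee_pos: [0.498, -0.2469, 0.0967]
orientation: [-0.016, 0.717, 0.696, 0.009]
wrist_force: [-0.2, -0.1, -1.4]
grip_width: 0.067
```

Run:
```python
from h import *
import cv2
a=cams.camera("side");b=cams.camera("top")
cv2.imwrite("pics/p8.png",np.hstack([cv2.resize(a[155:205,355:405],(400,400),interpolation=2),cv2.resize(b[225:275,370:420],(400,400),interpolation=2)]))
go([.506,-.2625,.0965]);s,R,y=st();print(s["joint_positions"])
```

```text
t 16.95 tcp [ 0.498  -0.247   0.0967] yaw -0.029 F [-0.5 -0.2 -1.3] w 0.0675
 -> tool shift mm [-15.3   8.5  -0.5] turn None tilt -0.99933
[-0.1873  0.4175 -0.3082 -0.0432 -0.8618 -2.9551]
```

View pics/p8.png

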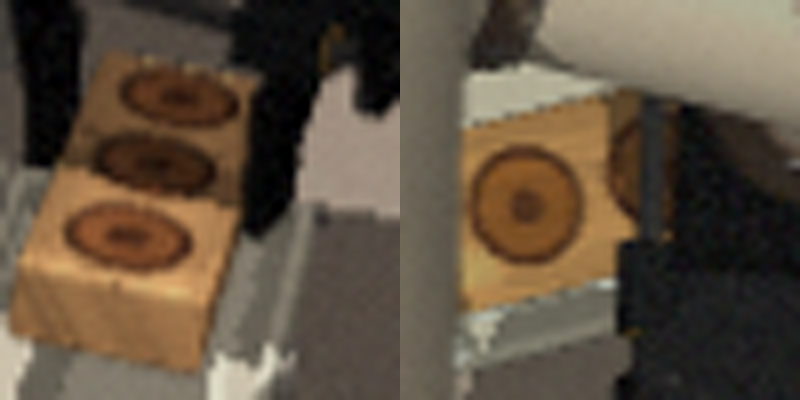

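Run:
```python
from h import *
import cv2
S=np.array([[180,97],[155,164],[127,236]])/8+[355,155]
T=np.array([[126,205],[251,172]])/8+[370,225]
Ps=[]
for n in("side","top"):
    m=cams.camera_model(n);Ps.append(np.array(m["K"])@np.linalg.inv(np.array(m["T"]))[:3])
X=cv2.triangulatePoints(Ps[0],Ps[1],S[[2,1]].T,T.T);print((X[:3]/X[3]).T)
for z in(.098,):
    P=ray("side",S,z);d=P[2]-P[0];print(P,"yaw",np.arctan2(d[1],d[0]));P=ray("top",T,z);d=P[0]-P[1];print(P,np.arctan2(d[1],d[0]))
```

```text
[[ 0.4787 -0.19    0.1053]
 [ 0.4903 -0.2317  0.1034]]
[[ 0.5053 -0.2773  0.098 ]
 [ 0.4954 -0.2386  0.098 ]
 [ 0.4857 -0.1989  0.098 ]] yaw 1.8166354662144542
[[ 0.4778 -0.1917  0.098 ]
 [ 0.4898 -0.233   0.098 ]] 1.8528365387622472
```

Request:
{"api": "step_arm", "payload": {"commands": [[0.5, -3, 2, 0, 0], [0.5, -5, 3, 0, 0], [0.5, -4, 2, 4, 0], [0.5, -2, 1, 7, 0], [0.5, 0, 0, 9, 0]]}}

```text
time_s: 17.45
ee_pos: [0.5055, -0.261, 0.0754]
orientation: [-0.016, 0.718, 0.696, 0.009]
wrist_force: [0.2, -0.6, -1.6]
grip_width: 0.0673
```

Request:
{"api": "step_arm", "payload": {"commands": [[0.5, 0, 0, 9, 0], [0.5, 0, 0, 8, 0], [0.5, 0, 0, 5, 0], [0.5, 0, 0, 3, 0], [0.5, 0, 0, 0, 0]]}}

```text
time_s: 17.95
ee_pos: [0.5049, -0.2595, 0.0506]
orientation: [-0.016, 0.717, 0.697, 0.009]
wrist_force: [-0.3, -0.7, -0.9]
grip_width: 0.0674
```

Run:
```python
from h import *
import cv2
a=cams.camera("side");b=cams.camera("top")
cv2.imwrite("pics/p9.png",np.hstack([cv2.resize(a[130:230,320:420],(400,400),interpolation=2),cv2.resize(b[190:290,350:450],(400,400),interpolation=2)]))
go([.5057,-.2609,.036])
```

```text
t 18.05 tcp [ 0.5054 -0.2597  0.0513] yaw -0.029 F [ 0.4 -0.  -1.3] w 0.0671
 -> tool shift mm [-1.7  0.5 15.3] turn None tilt -0.99935
```

View pics/p9.png

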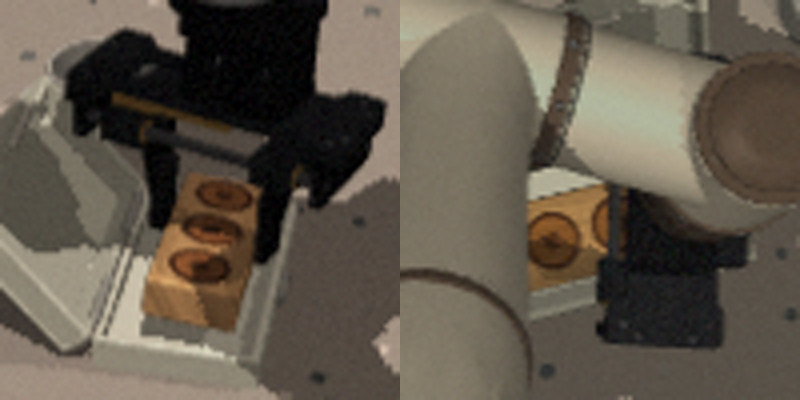

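Request:
{"api": "step_arm", "payload": {"commands": [[0.5, -1, 0, 4, 0], [0.5, -1, 0, 4, 0], [0.5, 0, 0, 3, 0], [0.5, 0, 0, 2, 0], [0.5, 0, 0, 0, 0]]}}

```text
time_s: 18.55
ee_pos: [0.505, -0.2613, 0.0378]
orientation: [-0.016, 0.717, 0.696, 0.009]
wrist_force: [0.1, 0.1, -0.2]
grip_width: 0.066
```

Request:
{"api": "step_arm", "payload": {"commands": [[0.5, 0, 0, 1, 0], [0.5, 0, 0, 1, 0], [0.5, 0, 0, 0, 0]]}}

```text
time_s: 18.85
ee_pos: [0.505, -0.2612, 0.0361]
orientation: [-0.016, 0.717, 0.696, 0.009]
wrist_force: [0.9, 0.8, 0.5]
grip_width: 0.0654
```

Run:
```python
from h import *
import cv2
a=cams.camera("side")
cv2.imwrite("pics/p10.png",cv2.resize(a[130:230,320:420],(600,600),interpolation=2))
go([.5057,-.2609,.036])
```

```text
t 18.9 tcp [ 0.5051 -0.2612  0.0361] yaw -0.029 F [ 1.   0.3 -1.2] w 0.0657
 -> tool shift mm [0.3 0.6 0.1] turn None tilt -0.99934
```

View pics/p10.png

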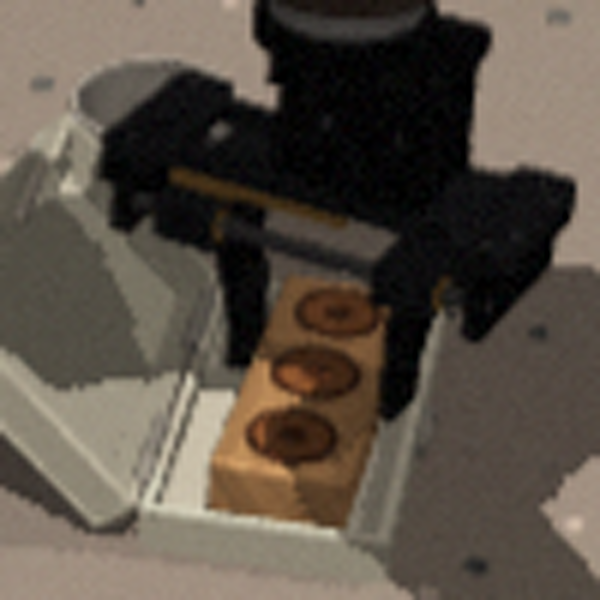

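Request:
{"api": "step_arm", "payload": {"commands": [[0.8, 0, 0, 0, 0], [0.82, 0, 0, 0, 0], [0.85, 0, 0, 0, 0], [0.85, 0, 0, 0, 0], [0.85, 0, 0, 0, 0]], "force": 5}}

```text
time_s: 19.4
ee_pos: [0.5049, -0.2612, 0.0361]
orientation: [-0.016, 0.717, 0.696, 0.009]
wrist_force: [-0.5, 0.0, 0.1]
grip_width: 0.0738
```

Request:
{"api": "step_arm", "payload": {"commands": [[0.85, 0, 0, -5, 0], [0.85, 0, 0, -15, 0], [0.85, 0, 0, -40, 0], [0.85, 0, 0, -40, 0], [0.85, 0, 0, 0, 0]]}}

```text
time_s: 19.9
ee_pos: [0.5096, -0.2662, 0.1426]
orientation: [-0.01, 0.717, 0.697, 0.012]
wrist_force: [1.0, 0.3, 0.3]
grip_width: 0.0743
```

Run:
```python
from h import *
import cv2
a=cams.camera("side");b=cams.camera("top")
cv2.imwrite("pics/fs3.png",a)
cv2.imwrite("pics/p11.png",np.hstack([cv2.resize(a[130:230,320:420],(400,400),interpolation=2),cv2.resize(b[190:290,350:450],(400,400),interpolation=2)]))
go([.5057,-.2609,.036])
```

```text
t 20.0 tcp [ 0.5064 -0.2647  0.1375] yaw -0.03 F [-0.2 -1.2 -0.4] w 0.0735
 -> tool shift mm [  0.3   0.  101.6] turn None tilt -0.99937
```

View pics/p11.png

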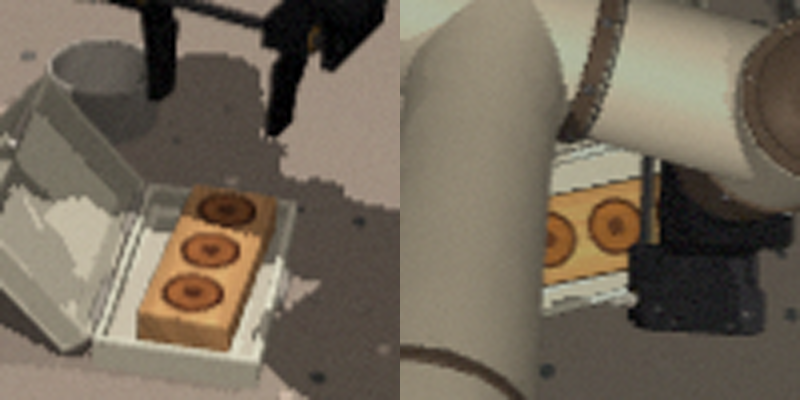

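Run:
```python
from h import *
P=ray("side",np.array([[227,210],[210,250],[193,293]])/4+[320,130],.038)
T=ray("top",np.array([[148,241],[216,223]])/4+[350,190],.038)
def incase(p):
    d=p-C;return np.c_[d[:,0]*np.cos(YAW)+d[:,1]*np.sin(YAW),-d[:,0]*np.sin(YAW)+d[:,1]*np.cos(YAW)]
print(P,incase(P));print(T,incase(T))
c=np.array([[185,212],[275,232],[232,350],[138,338]])
```

```text
[[ 0.5117 -0.2937  0.038 ]
 [ 0.5014 -0.2469  0.038 ]
 [ 0.4903 -0.1997  0.038 ]] [[-0.0072 -0.0457]
 [-0.0041  0.0021]
 [-0.0018  0.0505]]
[[ 0.4862 -0.203   0.038 ]
 [ 0.4998 -0.2499  0.038 ]] [[-0.0067  0.0484]
 [-0.0066 -0.0004]]
```

Run:
```python
from h import *
def incase(p):
    d=p-C;return np.c_[d[:,0]*np.cos(YAW)+d[:,1]*np.sin(YAW),-d[:,0]*np.sin(YAW)+d[:,1]*np.cos(YAW)]
print("cutter",incase(ray("top",[462,188],.045)),"bowl",incase(ray("top",[330,155],.065)))
for th in(2.2,2.0,1.8,1.6):
    for n in(.024,.015): 
        p=lidpt(th,.121,n);print(th,n,incase(p[None])[0],p[2])
go([.5057,-.2609,.21],YAW+np.pi/2)
```

```text
cutter [[ 0.1079 -0.2008]] bowl [[0.2866 0.1334]]
2.2 0.024 [0.1446 0.    ] 0.1057040380480421
2.2 0.015 [0.1373 0.    ] 0.11100054810334022
2.0 0.024 [ 0.1262 -0.    ] 0.12203746456877605
2.0 0.015 [0.118 0.   ] 0.12578278609770033
1.8 0.024 [ 0.1049 -0.    ] 0.1343827130636275
1.8 0.015 [ 0.0961 -0.    ] 0.1364275319158653
1.6 0.024 [ 0.0815 -0.    ] 0.14224761743279118
1.6 0.015 [0.0725 0.    ] 0.14251041313350277
t 20.0 tcp [ 0.5064 -0.2647  0.1375] yaw -0.03 F [-0.2 -1.2 -0.4] w 0.0735
 -> tool shift mm [  6.3  -1.3 -72.3] turn -1.8805040806432727 tilt -0.99937
```

Request:
{"api": "step_arm", "payload": {"commands": [[0, 0, 0, -35, 0], [0, 0, 0, -35, 0], [0, 0, 0, 0, -0.14], [0, 0, 0, 0, -0.14], [0, 0, 0, 0, -0.14]]}}

```text
time_s: 20.5
ee_pos: [0.5058, -0.2668, 0.2046]
orientation: [-0.015, 0.554, 0.832, 0.012]
wrist_force: [1.1, -0.3, -0.5]
grip_width: 0.0417
```

Request:
{"api": "step_arm", "payload": {"commands": [[0, 0, 0, 0, -0.14], [0, 0, 0, 0, -0.14], [0, 0, 0, 0, -0.14], [0, 0, 0, 0, -0.14], [0, 0, 0, 0, -0.14]]}}

```text
time_s: 21.0
ee_pos: [0.5057, -0.2668, 0.2042]
orientation: [-0.011, 0.235, 0.972, 0.016]
wrist_force: [-1.1, 1.4, 0.7]
grip_width: 0.0041
```

Request:
{"api": "step_arm", "payload": {"commands": [[0, 0, 0, 0, -0.14], [0, 0, 0, 0, -0.14], [0, 0, 0, 0, -0.14], [0, 0, 0, 0, -0.14], [0, 0, 0, 0, -0.14]]}}

```text
time_s: 21.5
ee_pos: [0.5057, -0.2668, 0.2042]
orientation: [-0.004, -0.112, 0.993, 0.019]
wrist_force: [0.9, 0.6, -0.0]
grip_width: 0.0004
```

Run:
```python
from h import *
go(cw(.18,0,.20),YAW+np.pi/2)
```

```text
t 21.5 tcp [ 0.5057 -0.2668  0.2042] yaw 1.796 F [ 0.9  0.6 -0. ] w 0.0004
 -> tool shift mm [-184.3   28.3    4.5] turn -0.05494621477887662 tilt -0.99926
```

Request:
{"api": "step_arm", "payload": {"commands": [[0, -35, 6, 0, -0.055], [0, -38, 5, 0, 0], [0, -38, 5, 0, 0], [0, -38, 5, 0, 0], [0, -36, 5, 0, 0]]}}

```text
time_s: 22.0
ee_pos: [0.679, -0.1928, 0.2047]
orientation: [-0.004, -0.137, 0.99, 0.019]
wrist_force: [-0.4, -0.2, 0.3]
grip_width: 0.0007
```

Run:
```python
from h import *
go(cw(.18,0,.098),YAW+np.pi/2)
```

```text
t 22.0 tcp [ 0.679  -0.1928  0.2047] yaw 1.845 F [-0.4 -0.2  0.3] w 0.0007
 -> tool shift mm [  1.1  -9.  106.4] turn -0.005463492642409307 tilt -0.99927
```

Request:
{"api": "step_arm", "payload": {"commands": [[0, 0, -4, 30, 0], [0, 0, -4, 30, 0], [0, 0, 0, 30, 0], [0, 0, 0, 16, 0], [0, 0, 0, 0, 0]]}}

```text
time_s: 22.5
ee_pos: [0.6765, -0.1971, 0.0952]
orientation: [-0.007, -0.136, 0.99, 0.02]
wrist_force: [-0.3, -0.6, 0.0]
grip_width: 0.0007
```

Run:
```python
from h import *
import cv2
a=cams.camera("side")
cv2.imwrite("pics/l1.png",cv2.resize(a[90:250,270:440],None,fx=4,fy=4))
go(cw(.18,0,.098),YAW+np.pi/2)
```

```text
t 22.55 tcp [ 0.6781 -0.1975  0.0978] yaw 1.845 F [-0.3  0.5 -0.8] w 0.0004
 -> tool shift mm [-0.8 -0.6 -0.2] turn -0.005564254304859961 tilt -0.99925
```

View pics/l1.png

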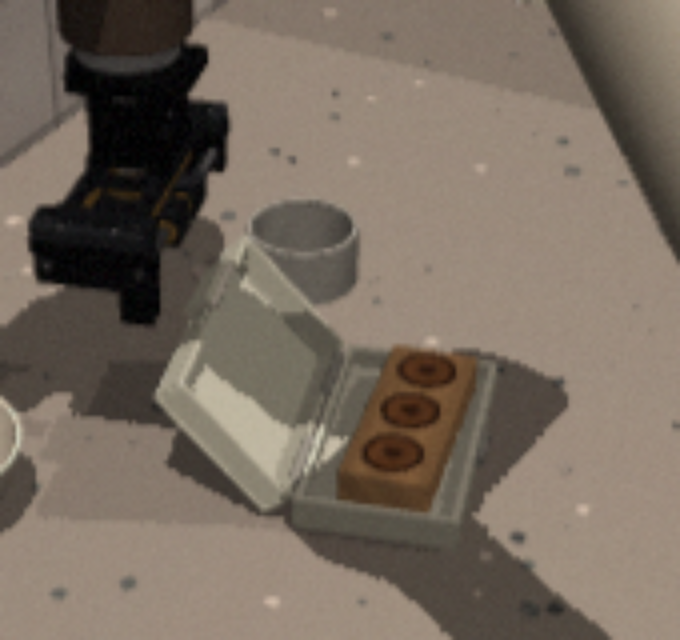

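Request:
{"api": "step_arm", "payload": {"commands": [[0, 15, 0, 0, 0], [0, 15, 0, 0, 0], [0, 15, 0, -3, 0], [0, 12, 0, -4, 0], [0, 12, 0, -5, 0]]}}

```text
time_s: 23.05
ee_pos: [0.6265, -0.214, 0.1233]
orientation: [0.015, -0.139, 0.99, 0.015]
wrist_force: [13.1, 18.7, 22.6]
grip_width: 0.0003
```

Request:
{"api": "step_arm", "payload": {"commands": [[0, 12, 0, -5, 0], [0, 8, 0, 0, 0], [0, 0, 0, 0, 0]]}}

```text
time_s: 23.35
ee_pos: [0.6086, -0.2193, 0.1332]
orientation: [0.017, -0.14, 0.99, 0.014]
wrist_force: [7.6, 20.6, 34.5]
grip_width: 0.0006
```

Run:
```python
from h import *
import cv2
a=cams.camera("side")
cv2.imwrite("pics/l2.png",cv2.resize(a[90:250,270:440],None,fx=4,fy=4))
go(cw(.09,0,.115),YAW+np.pi/2)
```

```text
t 23.4 tcp [ 0.6086 -0.2193  0.1332] yaw 1.852 F [ 7.8 21.4 34.4] w 0.0008
 -> tool shift mm [17.1  0.7 17.6] turn 0.0013976151664527592 tilt -0.99906
```

View pics/l2.png

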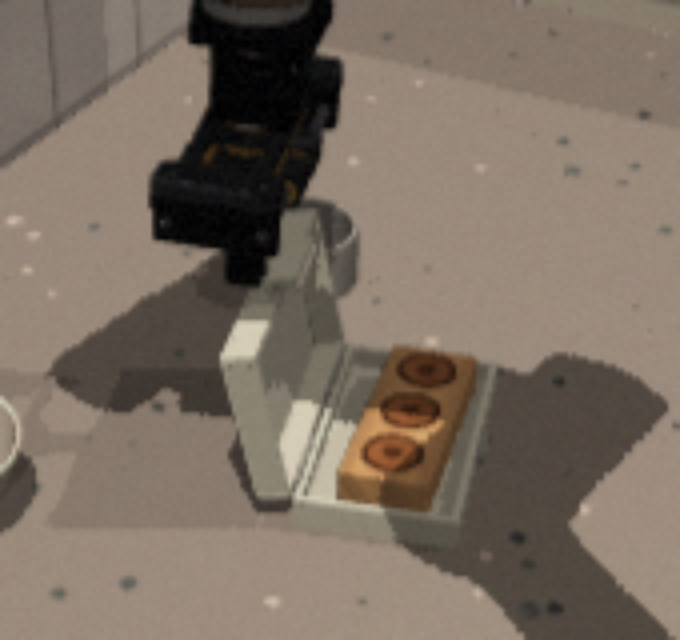

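Request:
{"api": "step_arm", "payload": {"commands": [[0, -4, 0, -10, 0], [0, 0, 0, -10, 0], [0, 0, 0, 0, 0]]}}

```text
time_s: 23.7
ee_pos: [0.5993, -0.2224, 0.1399]
orientation: [-0.0, -0.137, 0.99, 0.017]
wrist_force: [2.2, 0.7, 0.7]
grip_width: 0.001
```

Run:
```python
from h import *
import cv2
a=cams.camera("side")
cv2.imwrite("pics/l3.png",cv2.resize(a[60:220,270:440],None,fx=4,fy=4))
go(cw(.09,0,.115),YAW+np.pi/2);print(st()[0]["wrist_torque"],st()[0]["joint_positions"])
```

```text
t 23.75 tcp [ 0.5987 -0.2225  0.1385] yaw 1.845 F [2.  0.1 0.7] w 0.0005
 -> tool shift mm [ 6.1  0.6 23.6] turn -0.0054993289893161545 tilt -0.99938
[ 0.0543 -0.533  -0.0523] [-0.1191  0.4924 -0.0543 -0.0388 -1.0354 -1.1572]
```

View pics/l3.png

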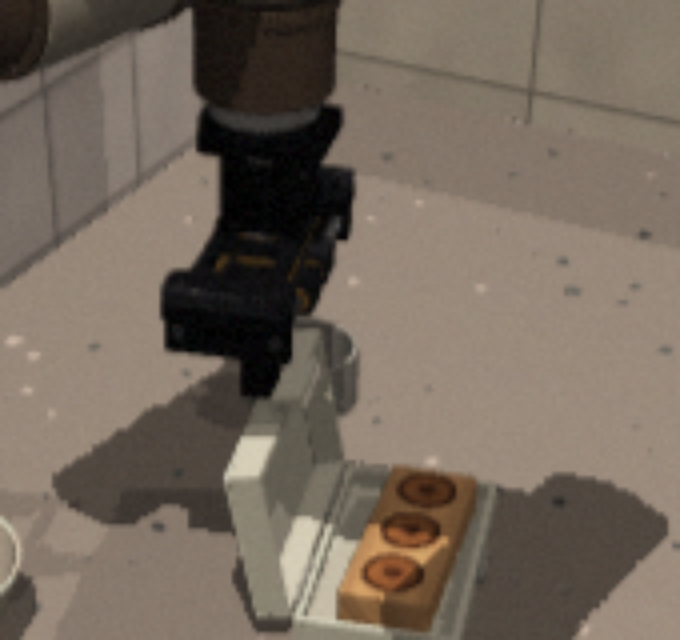

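Request:
{"api": "step_arm", "payload": {"commands": [[0, 6, 0, 0, 0], [0, 7, 0, 0, 0], [0, 7, 0, 0, 0]]}}

```text
time_s: 24.05
ee_pos: [0.5808, -0.2279, 0.1401]
orientation: [0.001, -0.137, 0.99, 0.017]
wrist_force: [2.4, 5.7, 15.1]
grip_width: 0.0008
```

Request:
{"api": "step_arm", "payload": {"commands": [[0, 7, 0, 0, 0], [0, 7, 0, 0, 0], [0, 5, 0, 0, 0], [0, 0, 0, 0, 0]]}}

```text
time_s: 24.45
ee_pos: [0.5623, -0.2335, 0.1421]
orientation: [0.001, -0.137, 0.99, 0.016]
wrist_force: [-0.9, 4.9, 18.6]
grip_width: 0.0005
```

Run:
```python
from h import *
import cv2
a=cams.camera("side")
cv2.imwrite("pics/l4.png",cv2.resize(a[60:220,270:440],None,fx=4,fy=4))
go(cw(.058,0,.1385),YAW+np.pi/2)
for th in(1.7,1.5,1.3,1.1):
    print(th,((proj("side",[lidpt(th,.107,.024,.09),lidpt(th,.107,0,.09),lidpt(th,.107,.024,-.09)])-[270,60])*4).round().tolist())
```

```text
t 24.5 tcp [ 0.5624 -0.2335  0.1422] yaw 1.847 F [-0.8  4.6 20.1] w 0.0009
 -> tool shift mm [0.1 1.8 3.7] turn -0.004077961762091853 tilt -0.99946
1.7 [[234.0, 475.0], [273.0, 476.0], [300.0, 327.0]]
1.5 [[269.0, 472.0], [308.0, 479.0], [331.0, 323.0]]
1.3 [[304.0, 475.0], [342.0, 489.0], [363.0, 325.0]]
1.1 [[340.0, 484.0], [375.0, 504.0], [395.0, 333.0]]
```

View pics/l4.png

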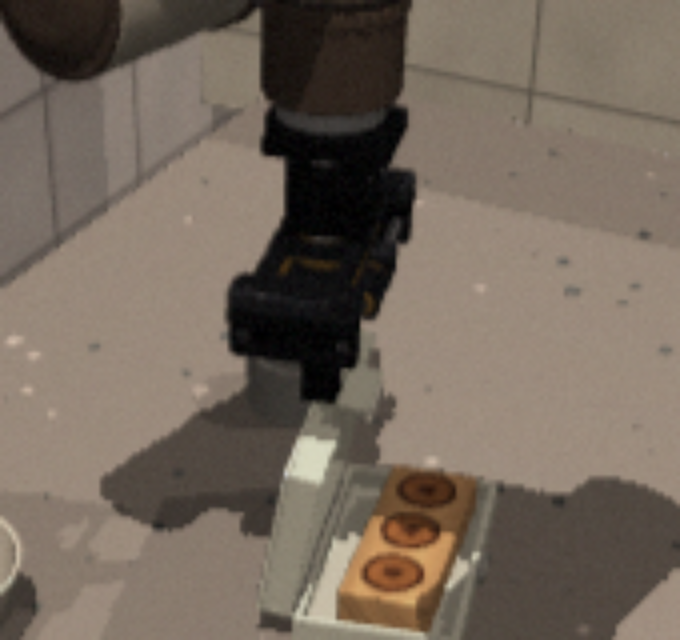

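Run:
```python
from h import *
prev=None
for th in(1.35,1.2,1.0,.8,.6,.4,.2,.1,0):
    r=.097
    x=.054-r*np.cos(th)+.024*np.sin(th)+.0095*min(1,th/.5); z=.022+r*np.sin(th)+.024*np.cos(th)+.011
    go_ = (round(x*1000,1),round(z*1000,1)); print(th,go_, None if prev is None else (round((prev[0]-go_[0]),1),round(prev[1]-go_[1],1))); prev=go_
```

```text
1.35 (np.float64(65.7), np.float64(132.9)) None
1.2 (np.float64(50.7), np.float64(132.1)) (np.float64(15.0), np.float64(0.8))
1.0 (np.float64(31.3), np.float64(127.6)) (np.float64(19.4), np.float64(4.5))
0.8 (np.float64(13.1), np.float64(119.3)) (np.float64(18.2), np.float64(8.3))
0.6 (np.float64(-3.0), np.float64(107.6)) (np.float64(16.1), np.float64(11.7))
0.4 (np.float64(-18.4), np.float64(92.9)) (np.float64(15.4), np.float64(14.7))
0.2 (np.float64(-32.5), np.float64(75.8)) (np.float64(14.1), np.float64(17.1))
0.1 (np.float64(-38.2), np.float64(66.6)) (np.float64(5.7), np.float64(9.2))
0 (np.float64(-43.0), np.float64(57.0)) (np.float64(4.8), np.float64(9.6))
```

Request:
{"api": "step_arm", "payload": {"commands": [[0, 7, 0, 0, 0], [0, 7, 0, 1, 0], [0, 7, 0, 2, 0], [0, 6, 0, 2, 0], [0, 6, 0, 3, 0]]}}

```text
time_s: 25.0
ee_pos: [0.5283, -0.2435, 0.1371]
orientation: [-0.002, -0.138, 0.99, 0.015]
wrist_force: [-11.2, 3.5, 39.6]
grip_width: 0.0005
```

Run:
```python
from h import *
import cv2
a=cams.camera("side")
cv2.imwrite("pics/l5.png",cv2.resize(a[60:220,270:440],None,fx=4,fy=4))
go(cw(.0131,0,.119),YAW+np.pi/2)
```

```text
t 25.05 tcp [ 0.5267 -0.2439  0.1366] yaw 1.848 F [-11.6   1.7  34.5] w 0.0008
 -> tool shift mm [ 7.8  1.5 17.7] turn -0.003080280284707637 tilt -0.99949
```

View pics/l5.png

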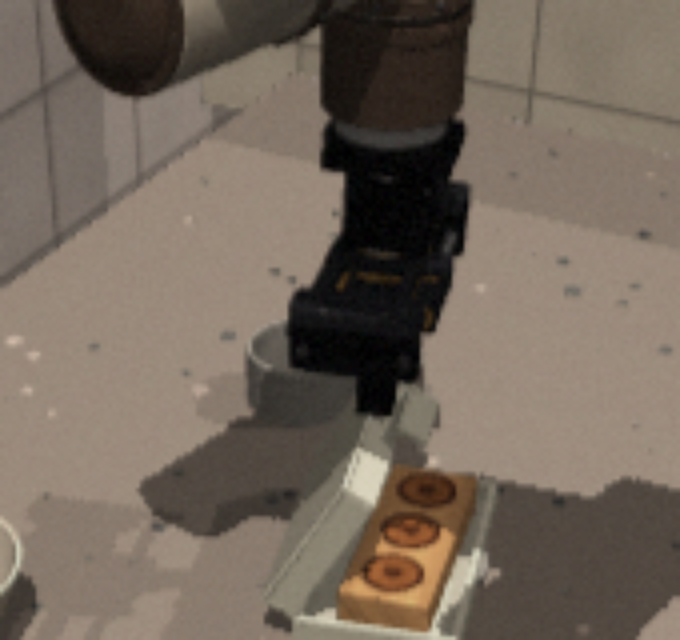

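Request:
{"api": "step_arm", "payload": {"commands": [[0, -4, 0, -12, 0], [0, -12, 0, 0, 0], [0, -4, 0, 6, 0], [0, 0, 0, 6, 0], [0, 0, 0, 0, 0]]}}

```text
time_s: 25.55
ee_pos: [0.5465, -0.2354, 0.1263]
orientation: [-0.005, -0.137, 0.99, 0.019]
wrist_force: [0.2, 0.2, 0.2]
grip_width: 0.0006
```

Run:
```python
from h import *
import cv2
a=cams.camera("side")
cv2.imwrite("pics/l6.png",cv2.resize(a[110:220,300:410],None,fx=5,fy=5))
go(cw(.034,0,.119),YAW+np.pi/2)
```

```text
t 25.6 tcp [ 0.5468 -0.2356  0.1272] yaw 1.845 F [-0.1 -0.   1.3] w 0.0001
 -> tool shift mm [ 8.5 -0.7  8.2] turn -0.005573220607073104 tilt -0.99924
```

View pics/l6.png

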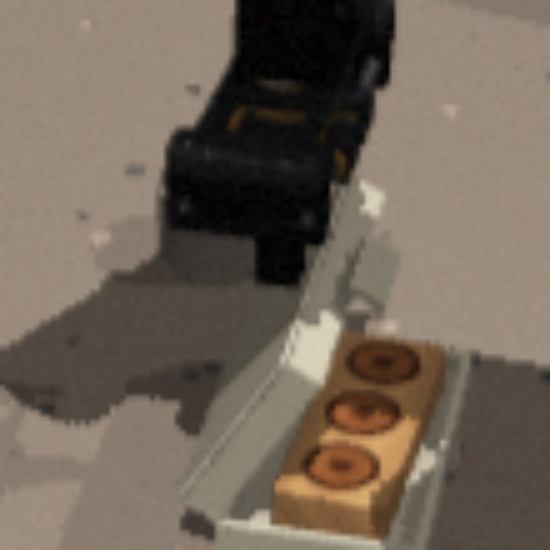

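Request:
{"api": "step_arm", "payload": {"commands": [[0, 6, 0, 4, 0], [0, 6, 0, 3, 0], [0, 7, 0, 3, 0], [0, 7, 0, 4, 0], [0, 6, 0, 4, 0]]}}

```text
time_s: 26.1
ee_pos: [0.5161, -0.2442, 0.1114]
orientation: [-0.002, -0.137, 0.99, 0.018]
wrist_force: [0.4, 0.2, 0.9]
grip_width: 0.0005
```

Run:
```python
from h import *
import cv2
a=cams.camera("side")
cv2.imwrite("pics/l7.png",cv2.resize(a[110:220,300:410],None,fx=5,fy=5))
go(cw(-.008,0,.0937),YAW+np.pi/2)
```

```text
t 26.15 tcp [ 0.5147 -0.244   0.1106] yaw 1.844 F [-0.8 -0.5 -0.2] w 0.0007
 -> tool shift mm [17.3 -1.9 16.8] turn -0.006620354145027818 tilt -0.99927
```

View pics/l7.png

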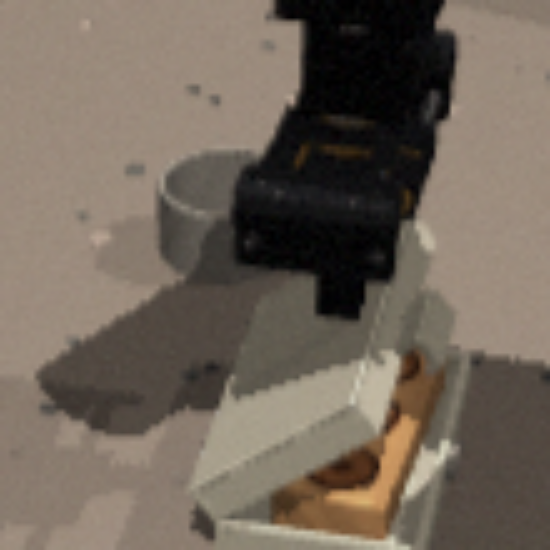

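Request:
{"api": "step_arm", "payload": {"commands": [[0, 6, 0, 5, 0], [0, 6, 0, 6, 0], [0, 6, 0, 6, 0], [0, 6, 0, 6, 0], [0, 5, 0, 6, 0]]}}

```text
time_s: 26.65
ee_pos: [0.488, -0.2508, 0.0819]
orientation: [-0.003, -0.137, 0.99, 0.018]
wrist_force: [1.0, 0.0, 0.2]
grip_width: 0.0006
```

Run:
```python
from h import *
import cv2
a=cams.camera("side")
cv2.imwrite("pics/l8.png",cv2.resize(a[110:220,300:410],None,fx=5,fy=5))
go(cw(-.0254,0,.0744),YAW+np.pi/2)
```

```text
t 26.7 tcp [ 0.4865 -0.2505  0.0808] yaw 1.844 F [-1.9  0.2 -1.1] w 0.0005
 -> tool shift mm [ 5.8 -3.   6.3] turn -0.006522847952073363 tilt -0.99924
```

View pics/l8.png

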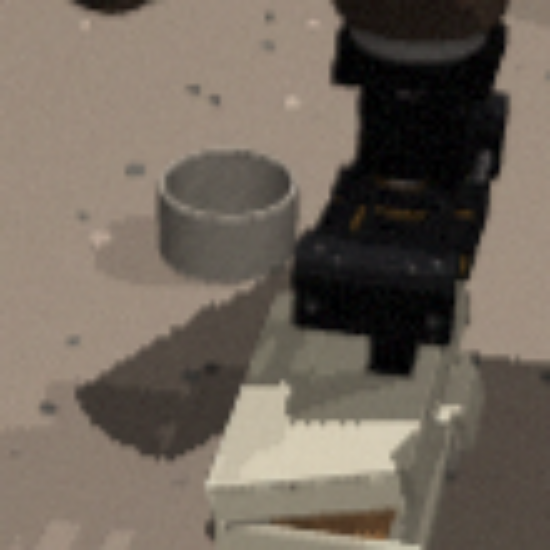

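Request:
{"api": "step_arm", "payload": {"commands": [[0, 4, 0, -6, 0], [0, 10, -2, 0, 0], [0, 9, -1, 5, 0], [0, 0, 0, 5, 0], [0, 0, 0, 5, 0]]}}

```text
time_s: 27.2
ee_pos: [0.4668, -0.2598, 0.0732]
orientation: [-0.002, -0.137, 0.99, 0.018]
wrist_force: [-0.3, -0.3, 0.3]
grip_width: 0.0006
```

Run:
```python
from h import *
go(cw(-.044,0,.057),YAW+np.pi/2)
```

```text
t 27.2 tcp [ 0.4668 -0.2598  0.0732] yaw 1.845 F [-0.3 -0.3  0.3] w 0.0006
 -> tool shift mm [ 3.   0.2 16.2] turn -0.0059100474712519 tilt -0.99933
```

Request:
{"api": "step_arm", "payload": {"commands": [[0, 2, 0, 4, 0], [0, 1, 0, 4, 0], [0, 0, 0, 4, 0], [0, 0, 0, 2, 0], [0, 0, 0, 0, 0]]}}

```text
time_s: 27.7
ee_pos: [0.4642, -0.2598, 0.0591]
orientation: [-0.002, -0.137, 0.99, 0.018]
wrist_force: [-0.3, -0.8, -0.3]
grip_width: 0.0003
```

Request:
{"api": "step_arm", "payload": {"commands": [[0, 0, 0, 3, 0], [0, 0, 0, 3, 0], [0, 0, 0, 0, 0]]}}

```text
time_s: 28.0
ee_pos: [0.4648, -0.2599, 0.057]
orientation: [-0.002, -0.138, 0.99, 0.017]
wrist_force: [-6.4, 4.0, 24.9]
grip_width: 0.0004
```

Request:
{"api": "step_arm", "payload": {"commands": [[0, 0, 0, 4, 0], [0, 0, 0, 0, 0]]}}

```text
time_s: 28.2
ee_pos: [0.4648, -0.26, 0.0566]
orientation: [-0.002, -0.139, 0.99, 0.017]
wrist_force: [-12.1, 9.1, 45.5]
grip_width: 0.0003
```

Run:
```python
from h import *
import cv2
a=cams.camera("side")
cv2.imwrite("pics/l9.png",cv2.resize(a[110:220,300:410],None,fx=5,fy=5))
go(cw(-.044,0,.057),YAW+np.pi/2)
```

```text
t 28.25 tcp [ 0.4648 -0.26    0.0566] yaw 1.849 F [-11.6   8.8  45.6] w 0.0004
 -> tool shift mm [ 1.   0.5 -0.4] turn -0.0014571623150487767 tilt -0.99942
```

View pics/l9.png

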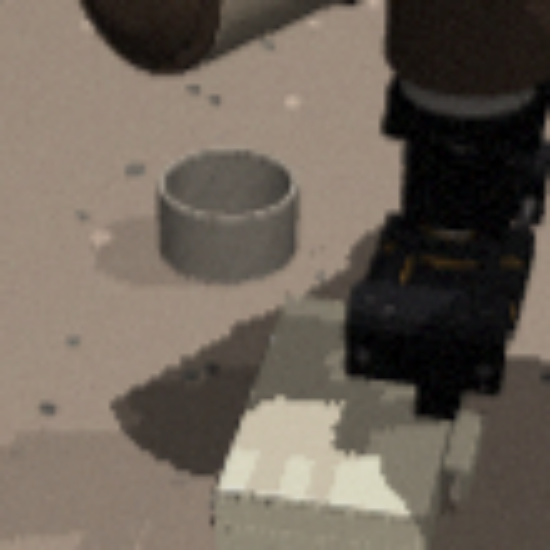

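Force climbs to 45 N while the height holds at 56.6 mm, which is the rigid stop at the shut height. The lid looks closed, so I'll retreat and check the whole scene.

Request:
{"api": "step_arm", "payload": {"commands": [[0, 0, 0, -10, 0], [0, 0, 0, -30, 0], [0, 0, 0, -45, 0], [0, 45, 0, -30, 0], [0, 45, 0, 0, 0]]}}

```text
time_s: 28.75
ee_pos: [0.3847, -0.2882, 0.1659]
orientation: [0.002, -0.138, 0.99, 0.015]
wrist_force: [0.5, -0.8, 0.1]
grip_width: 0.0006
```

Request:
{"api": "step_arm", "payload": {"commands": [[0, 40, -40, 0, 0], [0, 10, -45, 0, 0], [0, 0, -45, 0, 0], [0, 0, -45, 0, 0], [0, 0, 0, 0, 0]]}}

```text
time_s: 29.25
ee_pos: [0.3854, -0.4674, 0.1538]
orientation: [-0.003, -0.135, 0.991, 0.018]
wrist_force: [-1.1, 1.2, -0.4]
grip_width: 0.0007
```

Run:
```python
from h import *
import cv2
a=cams.camera("side");b=cams.camera("top")
cv2.imwrite("pics/e1.png",a);cv2.imwrite("pics/e2.png",b)
cv2.imwrite("pics/e3.png",np.hstack([cv2.resize(a[140:220,330:410],(400,400),interpolation=2),cv2.resize(b[190:290,350:450],(400,400),interpolation=2)]))
go([.5,-.5,.2])
for th in(0,.1):
    P=[lidpt(th,.107,.024,.09),lidpt(th,.107,.024,-.09),lidpt(th,.107,0,.09)]
    print(th,((proj("side",P)-[330,140])*5).round().tolist())
for n in("side","top"):
    o=cv2.imread(f"pics/{n}0.png");m=a if n=="side" else b
    for nm,P in(("bowl",[[249,206]],),):pass
    d=cv2.absdiff(o,m).max(2);print(n,[(k,int((d[y0:y1,x0:x1]>50).sum())) for k,(x0,x1,y0,y1) in ({"bowl":(300,358,130,185),"tin":(135,195,155,215),"round":(190,222,210,260),"cutter":(442,482,168,206)} if n=="top" else {"bowl":(218,280,183,230),"tin":(92,180,330,402),"round":(210,262,300,370),"cutter":(332,362,138,148)}).items()])
```

```text
t 29.35 tcp [ 0.3841 -0.4633  0.1542] yaw 1.844 F [0.2 1.1 0.5] w 0.0005
 -> tool shift mm [-101.6  -64.8  -48.4] turn None tilt -0.99925
0 [[280.0, 365.0], [331.0, 166.0], [277.0, 403.0]]
0.1 [[276.0, 347.0], [327.0, 149.0], [277.0, 386.0]]
side [('bowl', 0), ('tin', 0), ('round', 108), ('cutter', 23)]
top [('bowl', 0), ('tin', 0), ('round', 0), ('cutter', 68)]
```

View pics/e3.png

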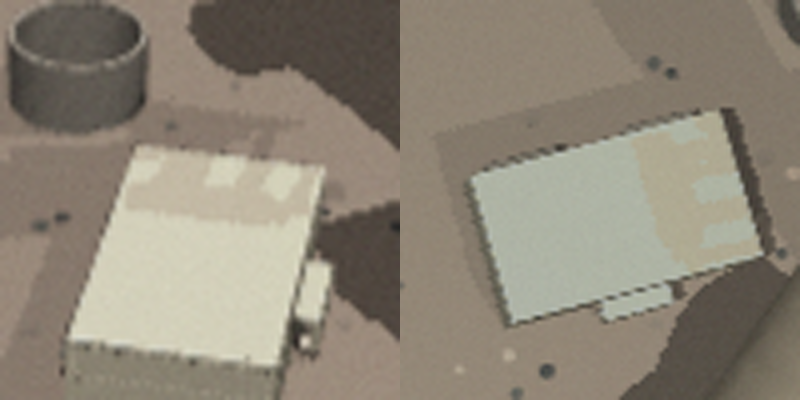

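View pics/e1.png

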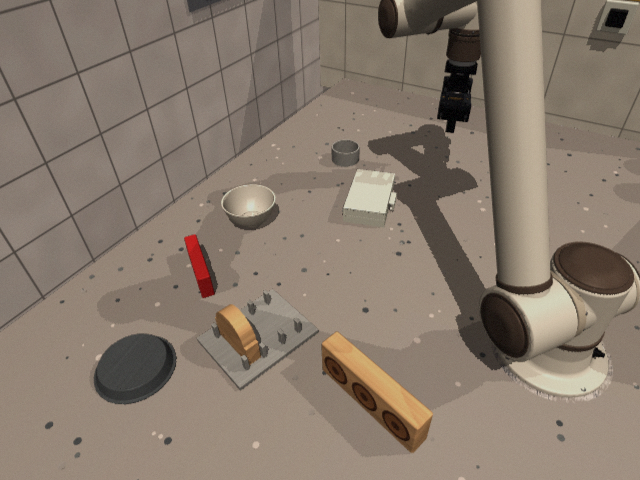

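The lid's front corner sits at (280,363) in the left crop. Shut predicts (280,365) and 0.1 rad predicts (276,347), so it's shut. The bystanders are where they were, so I'm handing in.

```bash
python3 -c "
from workcell import ticket
print(ticket.finish_job())"
```

```text
the job is handed in; nothing more can be done
None
```

I put the mould away in the case and shut the lid, handing the job in at about 29 s of the 72 s. No verdict came back. The order was: lifted it out of the rack, set it on the counter, tipped it flat and let go. I then took it across its width, laid it in the case and pressed the lid down.

**Last checks**
- **Mould:** it lay flat in the case before the lid closed, about (-5, +1) mm from the case centre and aligned within about 0.05 rad. It is under the lid now, so I couldn't look again after closing.
- **Lid:** its front corner is at pixel (280, 363). Shut predicts (280, 365) and stopped at the catch predicts (276, 347). Pressing reached 45 N at a steady 56.6 mm tool height, which fits the rigid stop. I never saw a separate click.
- **Bystanders:** the bowl and tart tin are unchanged in both views, and the half-round mould is unchanged from above. The side view showed some changed pixels at the half-round mould, and both views did at the cutter. I put these down to the mould having left the rack and to shadows, because both look in place by eye.
- **Arm:** it is clear of everything and touches nothing.

**What went wrong on the way**
- **Tilted tool:** the last joint hit its limit and left the tool tilted about 2° for the rest of the job.
- **Mould twisted in the grip:** it turned about 0.35 rad on a quick move. I measured that and turned the gripper to match before lowering.
- **Forces on the lid:** swinging the lid jammed twice, with wrist forces peaking around 40 N. I backed off each time and pushed again. I couldn't tell whether the fingers or the gripper's body carried that force, so the 40 N body limit is the one I'm least sure of.

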